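Hang rinsed cavity cans to drain and move the ceramic window with a lifter

ROBOT

A 6-joint arm with a two-finger parallel gripper is mounted at the origin on the work surface. World frame = base frame: x ahead of the robot, y to its left, z up, the work surface at z = 0. Lengths are in m, angles in rad, forces in N, time in s.
With the tool pointing down it reaches from about 0.275 to 0.85 m from the base axis. Payload 5.2 kg.
Tool frame: the origin (TCP) lies at the very end of the fingers, on their centre line; the grasp point (between the pads) lies 19 mm behind it; z points along the fingers, y is the direction in which the jaws open and shut (so a half turn about z gives the same grasp; the last joint's range is limited). The gripper opens to 85 mm and grips with 20 to 120 N. Pads are 22 mm wide; open, the fingers measure 114 mm over their backs; the gripper's body (76 mm by 85 mm) begins 54 mm behind the grasp point. The pads swing forward as they close: fully open they stand 13 mm farther back than shut.
Start: joints at [-1.482, 0.259, 1.535, -0, 1.348, -0.203], TCP at [0.158, -0.527, 0.231] pointing down, gripper open.
Joint ranges: [-3.14, 3.14], [-0.91, 2.08], [0.19, 2.58], [-1.22, 4.36], [0.22, 2.71], [-3.12, 3.12]. Speed limits (rad/s): [2.57, 2.57, 3.14, 3.14, 3.14, 3.14].

INTERFACE

Orientations are given as [roll, pitch, yaw] about the fixed x, y, z axes, in that order (R = Rz(yaw) Ry(pitch) Rx(roll)).
In Python, from workcell import ctrl, get_image, ticket gives the robot as it stands.
- The arm moves only by the tool play_rows, never from a script. Its argument "rows" is a list that holds one entry, the list of rows, each a list of 7 numbers: the shift along the world's x, y, z in cm, then the turn, a rotation vector about the world's x, y, z in degrees, then the opening, from 0 (shut) to 1 (fully open). In form: [[[tx, ty, tz, ax, ay, az, gripper], ...]]. A call has 1 to 8 rows; each row is the pose to reach, as a shift and turn from the pose commanded when the call began; what a row does not reach only later rows make up. A row lasts 1/12 s, in which the tool goes at most 41.7 mm and 7.16 degrees, less where a joint would pass 70% of its speed; a pose out of reach is approached as far as the arm can. A call with a gripper value outside its range is refused whole. The fingers move at their own pace and stop on an object; the grip force is fixed at half the most. Time passes only in rows, so rows that repeat a pose let the fingers close. It gives the time, the measured TCP pose, the force and the opening at its end, in the units of the state.
- ctrl.get_state(): the state, without advancing time (a new reading comes with each control period).
- get_image(name): name is "scene" or "top" or "wrist"; returns a dict with "color" (400x640x3 uint8, blue, green, red), "mtx" (3x3 intrinsics, pixels), "xyz" and "rotation" of the camera in the world; the wrist camera has in their place "T_tool_cam" (4x4, takes a point from camera to tool coordinates, whose origin is the TCP and whose axes are the flange's). Camera axes: x right, y down, z forward; pixel columns grow to the right and rows downward; lengths in m; the calibration is good to about 2 mm. A picture is of the moment at which its call begins: read the wrist's pose just before it. There is no depth.
- ticket.sign_off(): hands the job in, once; it reports no verdict.
The state is a dict: "time_s": time; "joint_pos": joint angles; "qd": joint speeds; "tau": joint torques, N m; "position": TCP position; "tool_rot": TCP orientation; "wrist_force": force on the tool from outside, world axes, zero at the start; "wrist_torque": the same for the moment, N m; "opening": finger opening in m.
Only numpy, scipy, OpenCV 4.12 (cv2) and the standard library are available. Lean on these libraries where they do the work, as an engineer would, in place of code of your own. Each camera call takes 0.05 s, during which the arm holds its last target. There are 200 camera calls.

TASK

Clear up after rinsing microwave parts: hang every copper can standing on the bench mouth-down on the draining rack, one to a peg, pushed on until its closed end rests on the peg's tip. Slide the lifter's blade under the white ceramic window in the rinse tray, lift it out on the blade, never touching it with the fingers or dropping it, set it centred and flat on both runners of the drying stand, draw the blade out, and lay the lifter back down flat on its mat. Leave the horn, the blue box and the jar where they stand.

Things in the scene. Friction and masses are not known exactly. Their poses are not given: they have to be found in the camera images.
- can_a_mid (a point): The middle (half-way up, on the axis) of a tall copper can: a plain round cup 54 mm across and 90 mm tall, wall 4 mm, one end open with a flange round the mouth 72 mm across and 6 mm thick, the closed end 5 mm thick. It starts standing on the bench open end down. z points along its axis from the open end to the closed end. About 200 g. It may be absent.
- can_a_floor (a point): Centre of the inner face of the closed end of that tall can, 40 mm from the can's middle towards the closed end; same axes.
- can_b_mid (a point): The middle (half-way up, on the axis) of a short copper can: a plain round cup 62 mm across and 70 mm tall, wall 4 mm, one end open with a flange round the mouth 80 mm across and 6 mm thick, the closed end 5 mm thick. It starts standing on the bench open end down. z points along its axis from the open end to the closed end. About 200 g. It may be absent.
- can_b_floor (a point): Centre of the inner face of the closed end of that short can, 30 mm from the can's middle towards the closed end; same axes.
- can_c_mid (a point): The middle (half-way up, on the axis) of a tall copper can: a plain round cup 54 mm across and 90 mm tall, wall 4 mm, one end open with a flange round the mouth 72 mm across and 6 mm thick, the closed end 5 mm thick. It starts standing on the bench open end down. z points along its axis from the open end to the closed end. About 200 g. It may be absent.
- can_c_floor (a point): Centre of the inner face of the closed end of that tall can, 40 mm from the can's middle towards the closed end; same axes.
- can_d_mid (a point): The middle (half-way up, on the axis) of a short copper can: a plain round cup 62 mm across and 70 mm tall, wall 4 mm, one end open with a flange round the mouth 80 mm across and 6 mm thick, the closed end 5 mm thick. It starts standing on the bench open end down. z points along its axis from the open end to the closed end. About 200 g. It may be absent.
- can_d_floor (a point): Centre of the inner face of the closed end of that short can, 30 mm from the can's middle towards the closed end; same axes.
- rack: The draining rack, fixed: a white drip plate 170 x 370 mm with an aluminium bar along it and four steel pegs 14 mm thick in a row, 100 mm apart. Origin at bench height under the middle; x points to the back of the rack, y along the row, z up. Each peg rises from the bar and leans 30 degrees from upright towards the front (-x of the rack): from root to tip it runs along (-0.5, 0, 0.866) in rack axes, about 115 mm clear of the bar.
- peg0_tip (a point): The very end of the rounded tip of peg 0 of the rack (peg 0 at the -y end of the row), about 150 mm above the bench; rack axes, not along the peg. A hung can rests with its inner end face on this tip and leans with its inner wall on the peg, within about 55 degrees of upright.
- peg1_tip (a point): The very end of the rounded tip of peg 1 of the rack (peg 0 at the -y end of the row), about 150 mm above the bench; rack axes, not along the peg. A hung can rests with its inner end face on this tip and leans with its inner wall on the peg, within about 55 degrees of upright.
- peg2_tip (a point): The very end of the rounded tip of peg 2 of the rack (peg 0 at the -y end of the row), about 150 mm above the bench; rack axes, not along the peg. A hung can rests with its inner end face on this tip and leans with its inner wall on the peg, within about 55 degrees of upright.
- peg3_tip (a point): The very end of the rounded tip of peg 3 of the rack (peg 0 at the -y end of the row), about 150 mm above the bench; rack axes, not along the peg. A hung can rests with its inner end face on this tip and leans with its inner wall on the peg, within about 55 degrees of upright.
- window: The white ceramic window: a flat disc 80 mm across and 6 mm thick, 115 g. Origin at the centre of its underside, z up. Starts lying across the two runners of the rinse tray, near their middle.
- tray_top (a point): Centre of the rinse tray at the height of its runner tops: a fixed dark steel tray 116 x 116 mm, floor top 6 mm above the bench, low walls (to 22 mm) at back and sides, open at the front (-x of these axes). Two steel runners along x, tops 30 mm above the bench, 12 mm wide, the free channel between them 60 mm wide, 24 mm deep and 100 mm long. x points from the open front to the back, z up.
- stand_top (a point): Centre of the drying stand at the height of its runner tops: a fixed aluminium plate 116 x 100 mm, plate top 6 mm above the bench, without walls. Two aluminium runners along x, tops 45 mm above the bench, 12 mm wide, the free channel between them 60 mm wide, 39 mm deep, 100 mm long. x points from front (robot side) to back, z up.
- lifter_grip (a point): Grip point of the lifter (a cranked spatula, 140 g), in the middle of its black handle: handle 90 mm long along x, 18 mm wide (y), 22 mm high, this point at its half-height, 35 mm above the underside of the blade. x points along the lifter from handle to blade, z up. The handle reaches 58 mm behind this point and ends in a small foot level with the blade's underside. Whole lifter 198 mm long.
- lifter_blade (a point): Centre of the top face of the lifter's flat steel blade: 90 mm long (x), 40 mm wide, 3 mm thick, 95 mm ahead of and 32 mm below the grip point. Same axes.
- mat: The lifter's brown cork mat, fixed to the bench, 270 x 110 x 3 mm. Origin at the centre of its underside, x along its length, z up. The lifter starts lying on it, along it.
- horn: Bystander: a grey horn antenna standing on its mouth, 110 mm across, 108 mm tall. Origin at the centre of its underside.
- blue_box: Bystander: a blue metal box, 120 x 90 x 75 mm. Origin at the centre of its underside.
- jar: Bystander: an amber glass jar, 80 mm across, 100 mm tall. Origin at the centre of its underside.
Not all that is in view belongs to the job. What is shaped like the part that bears can_c_mid but purple is not meant. Leave any green look-alike of the part that bears lifter_grip alone.

How it is judged:
By the outcome, as a careful person would: the job done as asked, in the order asked, and still so for the second after the job is handed in, with the robot touching nothing.
Of can_a, can_b, can_c, can_d only 2 to 4 are there at a start; the rules pass over those that are not, and their reading is None.
At some moment in a run one of can_a, can_b, can_c, can_d may be knocked a few centimetres aside while the robot is not near it.
It also fails if it takes over 210 s, if anything falls off the work surface, if the arm or the gripper's body presses on something with over 40 N, if the wrist force passes 120 N, or if a joint passes its speed limit or range.

## Working session

There is one attempt and no reset: what is moved stays moved. The work goes in short steps, Python scripts to look and compute and a tool call to move; the robot and the scene stay as the last step left them, time stands still between calls to the robot, and variables do not carry over. Pictures are saved under pics/ and viewed, about 12 in all and at most 16, crops included, and the job is handed in when it is done.

Besides the shell and the picture viewer there is one more tool, called as name(argument=value, ...), one argument or row to a line, values as JSON. play_rows: Moves the arm, as the interface text tells. Its arguments: {"type":"object","properties":{"rows":{"type":"array"}},"required":["rows"]}

```bash
ls; mkdir -p pics
cat > h.py <<'E'
import numpy as np, cv2
from scipy.spatial.transform import Rotation as R
from workcell import ctrl, get_image, ticket
def snap(name,fn):
    s=ctrl.get_state(); d=get_image(name)
    if name=="wrist":
        T=np.eye(4);T[:3,:3]=tr(s);T[:3,3]=s["position"]
        M=T@np.array(d["T_tool_cam"]);d["xyz"]=M[:3,3];d["rotation"]=M[:3,:3]
    np.savez("pics/%s.npz"%fn,K=np.array(d["mtx"]),p=np.array(d["xyz"]),R=np.array(d["rotation"]))
    cv2.imwrite("pics/%s.png"%fn,d["color"]); return d
def tr(s):
    t=np.array(s["tool_rot"]); return t if t.shape==(3,3) else R.from_euler("xyz",t).as_matrix()
def px(fn,u,v,z):
    c=np.load("pics/%s.npz"%fn); r=c["R"].reshape(3,3)@np.linalg.solve(c["K"],[u,v,1.]); return c["p"]+r*(z-c["p"][2])/r[2]
def proj(fn,P):
    c=np.load("pics/%s.npz"%fn); q=c["K"]@(c["R"].reshape(3,3).T@(np.array(P)-c["p"])); return q[:2]/q[2]
def crop(fn,x0,y0,x1,y1,out,k=3):
    cv2.imwrite("pics/%s.png"%out,cv2.resize(cv2.imread("pics/%s.png"%fn)[y0:y1,x0:x1],None,fx=k,fy=k,interpolation=cv2.INTER_CUBIC))
E
python3 - <<'E'
from h import *
for n in("scene","top"):
    d=snap(n,n+"0"); print(d["xyz"],d["rotation"],d["mtx"])
print(ctrl.get_state())
a=cv2.imread("pics/scene0.png");b=cv2.imread("pics/top0.png")
E
```

```text
pics
[0.9887426  0.99510237 0.87768901] [-2.17485988  0.01928949  2.59240406] [[444.81521552   0.         313.71444664]
 [  0.         444.81521552 200.81875901]
 [  0.           0.           1.        ]]
[0.24172089 0.02366955 1.67218784] [-3.03575177 -0.00721753 -1.57674456] [[490.89471126   0.         329.16134414]
 [  0.         490.89471126 197.18320978]
 [  0.           0.           1.        ]]
{'time_s': 0.1, 'joint_pos': array([-1.48181866e+00,  2.59304012e-01,  1.53596272e+00, -1.04400733e-05,
        1.34802325e+00, -2.02809695e-01]), 'qd': array([-1.72879079e-03, -2.90073149e-03, -2.53852830e-03, -4.13820180e-04,
        3.18552053e-05,  9.95493782e-04]), 'tau': array([ 2.13960651e-03, -4.46968102e+01, -2.91247380e+01, -3.41006680e-04,
        6.27732297e-03,  5.55199364e-06]), 'position': array([ 0.15818612, -0.52626372,  0.23054398]), 'tool_rot': array([-3.13992806e+00, -3.31909949e-04,  2.91789403e-01]), 'wrist_force': array([-0.1355274, -0.3274597,  0.8406033]), 'wrist_torque': array([ 0.03982687,  0.00689662, -0.01482989]), 'opening': 0.08576547960236582}
```

View pics/top0.png

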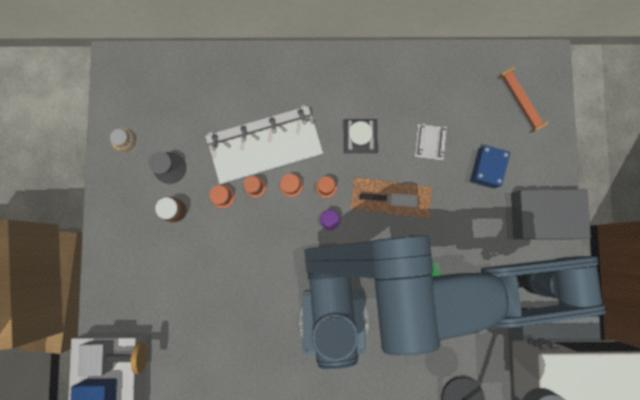

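View pics/scene0.png

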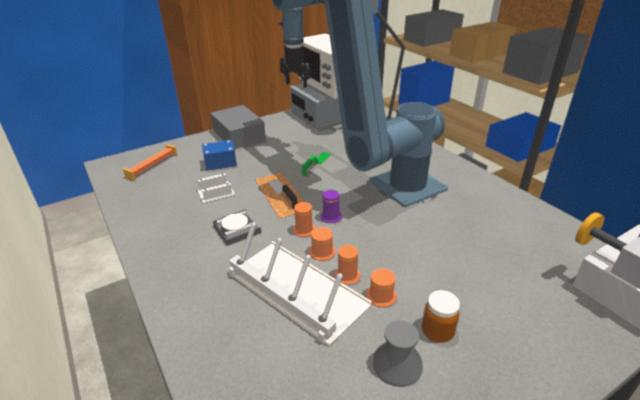

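The top view (image up is +x, left is +y) shows these, by pixel:
- Four orange-copper cans at (221,195), (254,185), (291,184) and (326,185).
- A purple look-alike at (330,218), which is not meant.
- The rack at (265,145), tray at (361,134), stand at (431,141) and mat with lifter at (391,197).
- The green look-alike, partly hidden at (436,269).

I'll measure in enlarged crops.

```bash
sed -i 's/R=np.array(d\["rotation"\])/R=(lambda q:q if q.size==9 else R.from_euler("xyz",q).as_matrix())(np.array(d["rotation"]))/' h.py
python3 - <<'E'
from h import *
snap("top","top0");snap("scene","scene0")
crop("top0",195,95,455,235,"c1",3)
for n,u,v,z in[("canA",221,195,.07),("B",254,185,.09),("C",291,184,.07),("D",326,185,.09),("tray",361,134,.03),("win",360,132,.036),("stand",431,141,.045),("mat",391,197,.003)]:print(n,px("top0",u,v,z).round(3))
E
```

```text
canA [0.421 0.366 0.07 ]
B [0.451 0.255 0.09 ]
C [0.456 0.136 0.07 ]
D [0.45  0.021 0.09 ]
tray [ 0.632 -0.099  0.03 ]
win [ 0.638 -0.095  0.036]
stand [ 0.604 -0.334  0.045]
mat [ 0.419 -0.201  0.003]
```

View pics/c1.png

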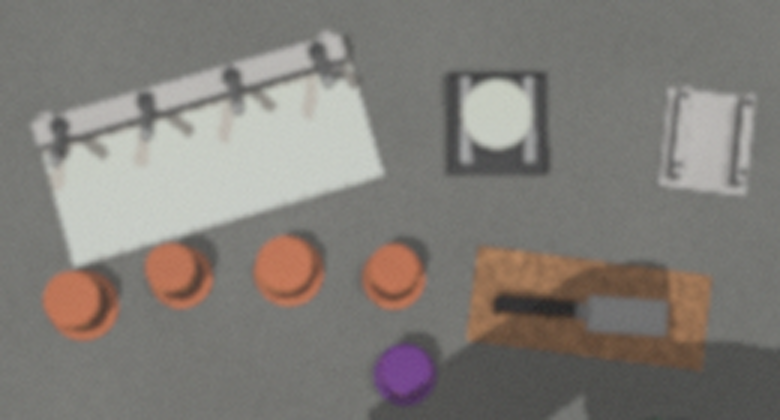

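The crop confirms the row. Copper can tops from left to right are at crop (75,298) short, (173,268) tall, (288,264) short and (392,265) tall; the scene view shows the heights. Purple is at (405,373). The black-handled lifter has its blade towards −y, and the rack is yawed about +15°. I'll bring the wrist camera over.

play_rows(
  rows=[
    [[20,22,12,0,0,44,1],[20,22,12,0,0,44,1],[20,22,12,0,0,44,1],[20,22,12,0,0,44,1],[20,22,12,0,0,44,1],[20,22,12,0,0,44,1],[20,22,12,0,0,44,1],[20,22,12,0,0,44,1]],
  ],
)

```text
time_s: 0.87
position: [0.3599, -0.3043, 0.353]
tool_rot: [3.14, -0.0, 1.063]
wrist_force: [1.2, -1.1, 0.5]
opening: 0.0853
```

play_rows(
  rows=[
    [[0,30,5,0,0,44,1],[0,30,5,0,0,44,1],[0,30,5,0,0,44,1],[0,30,5,0,0,44,1],[0,30,5,0,0,44,1],[0,30,5,0,0,44,1],[0,30,5,0,0,44,1],[0,30,5,0,0,44,1]],
  ],
)

```text
time_s: 1.53
position: [0.3574, -0.0021, 0.4028]
tool_rot: [3.139, -0.001, 1.833]
wrist_force: [0.5, -1.0, 0.0]
opening: 0.0855
```

Run:
```python
from h import *
d=snap("wrist","w1");print(d["T_tool_cam"],d["mtx"])
s=ctrl.get_state();print(s["time_s"],s["position"],s["tool_rot"],s["joint_pos"])
```

```text
[[-7.86600879e-05 -9.48386824e-01 -3.17115791e-01  8.09788765e-02]
 [ 9.99998094e-01  5.44026694e-04 -1.87504912e-03 -1.08756611e-03]
 [ 1.95079134e-03 -3.17115334e-01  9.48384974e-01 -1.42076457e-01]
 [ 0.00000000e+00  0.00000000e+00  0.00000000e+00  1.00000000e+00]] [[349.02580581   0.         311.79656158]
 [  0.         349.02580581 201.98104035]
 [  0.           0.           1.        ]]
1.5833 [ 0.35766164 -0.00230201  0.40278236] [ 3.13829617e+00 -4.30337371e-04  1.83333912e+00] [-0.32367524 -0.17133159  1.58147166  0.00220973  1.72894417 -0.58586658]
```

View pics/w1.png

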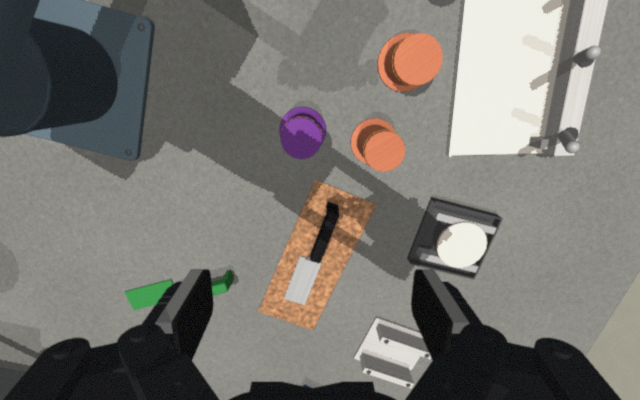

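The wrist view shows copper cans at (415,58) and (380,147), with purple at (302,133). Also visible: lifter handle (325,230), window (462,243) on the tray, stand (393,355) and the green lifter (180,290). Next, a view of the rack and all the cans.

play_rows(
  rows=[
    [[11,14,6,0,0,0,1],[11,14,6,0,0,0,1],[11,14,6,0,0,0,1],[11,14,6,0,0,0,1],[11,14,6,0,0,0,1],[11,14,6,0,0,0,1],[11,14,6,0,0,0,1]],
  ],
)

```text
time_s: 2.17
position: [0.4688, 0.1333, 0.4604]
tool_rot: [-3.14, 0.0, 1.829]
wrist_force: [-0.2, -0.7, 0.2]
opening: 0.0855
```

Run:
```python
from h import *
snap("wrist","w2");snap("scene","scene1")
s=ctrl.get_state();print(s["time_s"],s["position"],s["tool_rot"])
crop("w2",80,0,640,400,"w2c",1.42)
crop("scene1",200,200,480,390,"s1c",2.8)
```

```text
2.2667 [0.46784627 0.13231336 0.46061658] [-3.13992397e+00  2.21314296e-04  1.82692367e+00]
```

View pics/w2.png

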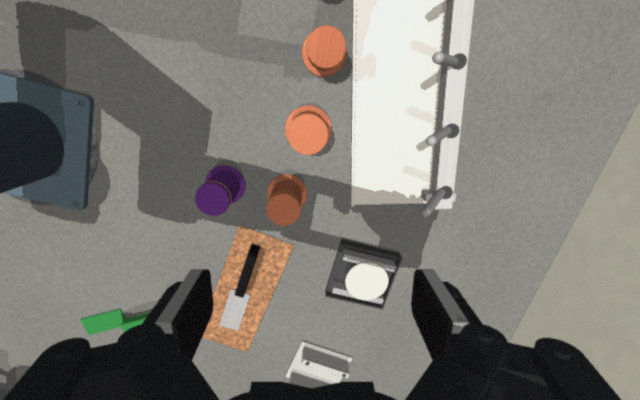

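View pics/s1c.png

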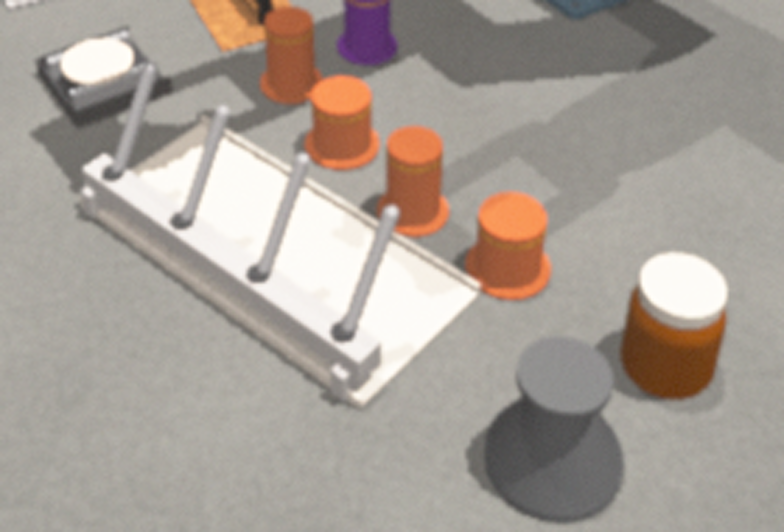

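The scene crop shows four pegs with tips at crop (150,68), (222,110), (302,158) and (391,211). Can tops are at (289,22) tall, (342,93) short, (415,142) tall and (512,215) short. In the wrist view, tips are at (428,213), (431,141) and (434,60), and tops at (285,210), (308,133) and (325,45). I'll solve for the positions.

Run:
```python
from h import *
from scipy.optimize import least_squares
sc=lambda u,v:(200+u/2.8,200+v/2.8); tp=lambda u,v:(195+u/3,95+v/3)
obs=[("scene1",*sc(150,68),0),("scene1",*sc(222,110),1),("scene1",*sc(302,158),2),("scene1",*sc(391,211),3),("w2",428,213,0),("w2",431,141,1),("w2",434,60,2)]
def tip(p,i):
    c,s=np.cos(p[2]),np.sin(p[2]); y=-.15+.1*i
    return [p[0]-s*y,p[1]+c*y,.15]
def f(p): return np.concatenate([proj(o[0],tip(p,o[3]))-o[1:3] for o in obs])
r=least_squares(f,[.55,.23,.26]);print("mid-tip,yaw",r.x,"res",r.fun.round(1))
for i in range(4):print("tip",i,np.round(tip(r.x,i),4))
for n,z,l in[("D",.09,[("scene1",*sc(289,22)),("w2",285,210),("top0",*tp(392,265))]),("C",.07,[("scene1",*sc(342,93)),("w2",308,133),("top0",*tp(288,264))]),("B",.09,[("scene1",*sc(415,142)),("w2",325,45),("top0",*tp(173,268))]),("A",.07,[("scene1",*sc(512,215)),("top0",*tp(75,298))])]:
    print(n,*[px(o[0],o[1],o[2],z)[:2].round(3) for o in l])
```

```text
mid-tip,yaw [0.59729571 0.23145247 0.31077556] res [-0.8 -1.2  0.  -1.2  0.6 -1.9  1.1 -2.6 -0.6  1.   0.4  0.5  2.1 -2. ]
tip 0 [0.6432 0.0886 0.15  ]
tip 1 [0.6126 0.1838 0.15  ]
tip 2 [0.582  0.2791 0.15  ]
tip 3 [0.5514 0.3743 0.15  ]
D [0.452 0.028] [0.452 0.022] [0.455 0.022]
C [0.457 0.142] [0.457 0.143] [0.459 0.136]
B [0.451 0.264] [0.45  0.265] [0.453 0.259]
A [0.421 0.376] [0.423 0.369]
```

play_rows(
  rows=[
    [[-1.6,-10.8,-26,0,0,0,1],[-1.6,-10.8,-26,0,0,0,1],[-1.6,-10.8,-26,0,0,0,1],[-1.6,-10.8,-26,0,0,0,1],[-1.6,-10.8,-26,0,0,0,1],[-1.6,-10.8,-26,0,0,0,1],[-1.6,-10.8,-26,0,0,0,1],[-1.6,-10.8,-26,0,0,0,1]],
  ],
)

```text
time_s: 2.93
position: [0.4467, 0.0232, 0.1957]
tool_rot: [-3.131, -0.004, 1.824]
wrist_force: [-1.0, 0.6, -0.8]
opening: 0.0849
```

Run:
```python
from h import *
snap("wrist","w3");snap("top","top1")
s=ctrl.get_state();print(s["time_s"],s["position"],s["tool_rot"],s["wrist_force"])
for a,b in[((350,205),(355,0))]:
    p,q=px("w2",*a,.01),px("w2",*b,.01);print(p,q,np.degrees(np.arctan2(q[1]-p[1],q[0]-p[0]))-90)
p,q=px("top0",195+75/3,95+265/3,.01),px("top0",195+383/3,95+178/3,.01);print(p,q,np.degrees(np.arctan2(p[1]-q[1],p[0]-q[0]))-90)
```

```text
3.0333 [0.45120576 0.02435045 0.20139693] [-3.14010907e+00 -8.73160029e-04  1.82463105e+00] [1.31949828 0.75185356 0.6478683 ]
[0.56355207 0.03130285 0.01      ] [0.47687971 0.34453566 0.01      ] 15.466908451456163
[0.46765863 0.38257358 0.01      ] [0.56644312 0.03206206 0.01      ] 15.739402990479945
```

View pics/w3.png

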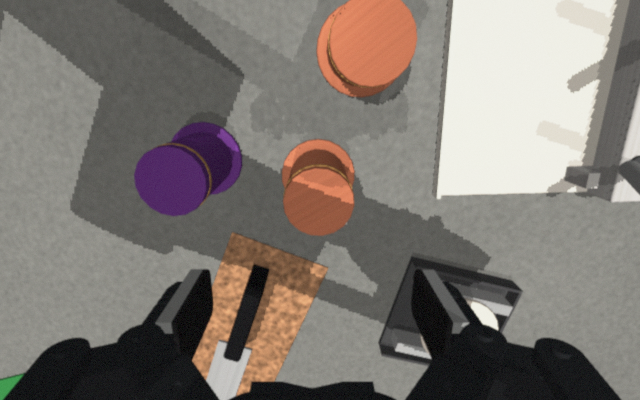

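Can D's top is at (319,200), which puts its centre at about (0.456, 0.022). The rack plate edge gives yaw 15.6° and origin (0.598, 0.230), so the tips are at (0.638,0.086), (0.611,0.182), (0.585,0.278) and (0.558,0.374). Now I'll grasp can D.

play_rows(
  rows=[
    [[0.5,-0.3,-8,0,0,0,1],[0.5,-0.3,-8,0,0,0,1],[0.5,-0.3,-11,0,0,0,1],[0.5,-0.3,-13,0,0,0,1],[0.5,-0.3,-14.6,0,0,0,1],[0.5,-0.3,-14.6,0,0,0,1],[0.5,-0.3,-14.6,0,0,0,0.2],[0.5,-0.3,-14.6,0,0,0,0.2]],
  ],
)

```text
time_s: 3.7
position: [0.4589, 0.0221, 0.0575]
tool_rot: [3.139, 0.002, 1.828]
wrist_force: [-1.8, -0.3, 1.2]
opening: 0.0638
```

play_rows(
  rows=[
    [[0,0,0,0,0,0,0.2],[0,0,0,0,0,0,0.2],[0,0,0,0,0,0,0.2],[0,0,0,0,0,0,0.2],[0,0,0,0,0,0,0.2],[0,0,0,0,0,0,0.2],[0,0,1,0,0,0,0.2]],
  ],
)

```text
time_s: 4.28
position: [0.4573, 0.0224, 0.0661]
tool_rot: [3.141, 0.0, 1.828]
wrist_force: [0.1, 0.2, -1.1]
opening: 0.0526
```

play_rows(
  rows=[
    [[0,0,4,0,0,0,0.2],[0,0,8,0,0,0,0.2],[1,1,12,2,-7,0,0.2],[3,2,16,4,-14,0,0.2],[6.5,3,18,6,-21,0,0.2],[10,4,18,8.1,-28.9,0,0.2],[13.2,5,17.2,8.1,-28.9,0,0.2],[13.2,5,17.2,8.1,-28.9,0,0.2]],
  ],
)

```text
time_s: 4.95
position: [0.5917, 0.0726, 0.2383]
tool_rot: [2.613, -0.008, 1.829]
wrist_force: [-0.1, 0.5, -2.7]
opening: 0.0527
```

Run:
```python
from h import *
snap("wrist","w4");snap("scene","scene2")
s=ctrl.get_state();print(s["time_s"],s["position"],tr(s)[:,2],s["wrist_force"],s["opening"])
a=cv2.imread("pics/w4.png");b=cv2.resize(cv2.imread("pics/scene2.png")[170:370,190:450],None,fx=2,fy=2)
c=np.zeros((400,1160,3),np.uint8);c[:,:640]=a;c[:,640:]=b
cv2.imwrite("pics/m4.png",cv2.resize(c,None,fx=.69,fy=.69,interpolation=cv2.INTER_AREA))
for i,t in enumerate([(.638,.086,.15),(.611,.182,.15),(.585,.278,.15),(.558,.374,.15)]):print(i,proj("w4",t),proj("scene2",t), ((proj("scene2",t)-[190,170])*2+[640,0])*.69)
```

```text
5.05 [0.58897323 0.0726982  0.23761576] [ 0.48085483  0.13555476 -0.86625836] [ 0.5368349  -0.04976347 -1.62574872] 0.052717913047087527
0 [310.09660775 200.84304366] [254.11990026 221.93703089] [530.08546237  71.67310263]
1 [307.09690479  53.71630183] [279.52882731 237.45462937] [565.14978169  93.08738853]
2 [ 304.644454   -140.79462163] [307.22396245 254.72953405] [603.36906818 116.92675699]
3 [ 299.40207435 -412.51947625] [338.33205312 273.74746036] [646.2982333 143.1714953]
```

View pics/m4.png

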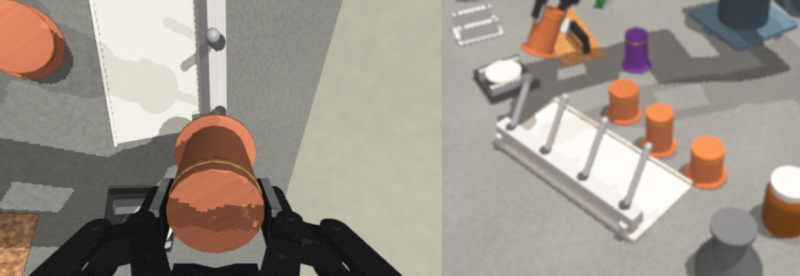

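In the wrist view peg 1's tip sits at (307,52), against a prediction of (307,54), so the rack model is good. Sliding on.

play_rows(
  rows=[
    [[1.4,0.4,-2.6,0,0,0,0.2],[2.9,0.8,-5.2,0,0,0,0.2],[4.3,1.2,-7.8,0,0,0,0.2],[5.3,1.5,-9.5,0,0,0,0.2],[5.8,1.6,-10.4,0,0,0,0.2],[5.8,1.6,-10.4,0,0,0,0.2]],
  ],
)

```text
time_s: 5.55
position: [0.6465, 0.0886, 0.1315]
tool_rot: [2.621, -0.01, 1.831]
wrist_force: [0.1, -0.1, -1.6]
opening: 0.0528
```

play_rows(
  rows=[
    [[0.25,0.07,-0.43,0,0,0,0.2],[0.5,0.14,-0.87,0,0,0,0.2],[0.5,0.14,-0.87,0,0,0,0.2]],
  ],
)

```text
time_s: 5.8
position: [0.6527, 0.0894, 0.1269]
tool_rot: [2.615, -0.007, 1.83]
wrist_force: [-6.6, -2.0, 5.6]
opening: 0.0528
```

play_rows(
  rows=[
    [[-0.4,-0.1,-0.25,0,0,0,0.2],[-0.8,-0.2,-0.5,0,0,0,0.2],[-0.8,-0.2,-0.5,0,0,0,0.2]],
  ],
)

```text
time_s: 6.05
position: [0.645, 0.0867, 0.1222]
tool_rot: [2.614, -0.006, 1.829]
wrist_force: [-8.7, -6.1, 8.1]
opening: 0.0525
```

play_rows(
  rows=[
    [[0,0,0,0,0,0,0.8],[0,0,0,0,0,0,0.9],[0,0,0,0,0,0,1],[0,0,0,0,0,0,1],[0,0,0,0,0,0,1],[-1.4,-0.4,2.6,0,0,0,1],[-3,-0.8,5.2,0,0,0,1],[-6,-1.7,10.4,0,0,0,1]],
  ],
)

```text
time_s: 6.72
position: [0.5921, 0.0737, 0.2053]
tool_rot: [2.623, -0.01, 1.83]
wrist_force: [0.6, -0.9, 0.0]
opening: 0.0852
```

Run:
```python
from h import *
snap("wrist","w5");snap("scene","scene3")
s=ctrl.get_state();print(s["time_s"],s["position"],tr(s)[:,2],s["wrist_force"],s["opening"])
a=cv2.imread("pics/w5.png");b=cv2.resize(cv2.imread("pics/scene3.png")[170:370,190:450],None,fx=2,fy=2)
c=np.zeros((400,1160,3),np.uint8);c[:,:640]=a;c[:,640:]=b
cv2.imwrite("pics/m5.png",cv2.resize(c,None,fx=.69,fy=.69,interpolation=cv2.INTER_AREA))
```

```text
6.8167 [0.59478681 0.07286577 0.21356504] [ 0.48963343  0.13324936 -0.86168655] [1.68551268 0.04890885 0.0947609 ] 0.08525381284597719
```

View pics/m5.png

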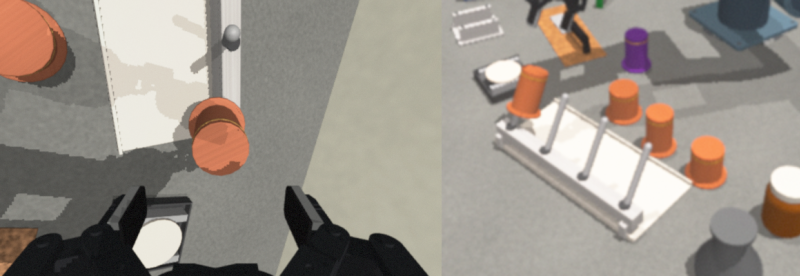

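Can D is hung on peg 0: wrist view at composite (220,140), scene view at (530,88). Next is can C.

play_rows(
  rows=[
    [[-2,0.5,3,-1.6,6,0,1],[-5,2,4,-3.2,12,0,1],[-8,3.5,3,-4.9,18,0,1],[-11,5,2,-6.5,24,0,1],[-13.7,6.7,0.5,-8.1,29,0,1],[-13.7,6.7,-1,-8.1,29,0,1],[-13.7,6.7,-1,-8.1,29,0,1]],
  ],
)

```text
time_s: 7.4
position: [0.4546, 0.1418, 0.1943]
tool_rot: [-3.134, -0.002, 1.83]
wrist_force: [0.6, -0.9, -0.8]
opening: 0.0854
```

```bash
cat >> h.py <<'E'
def orange(fn):
    a=cv2.imread("pics/%s.png"%fn);h=cv2.cvtColor(a,cv2.COLOR_BGR2HSV)
    m=cv2.inRange(h,(3,120,60),(14,255,255)); n,_,st,ce=cv2.connectedComponentsWithStats(m)
    return [(st[i,:5].tolist(),ce[i].round(1).tolist()) for i in range(1,n) if st[i,4]>60]
def wr():
    import time
    s=ctrl.get_state();fn="w%d"%int(s["time_s"]*100);snap("wrist",fn)
    print(s["time_s"],s["position"].round(4),tr(s)[:,2].round(3),s["wrist_force"].round(1),s["opening"]);return fn
E
python3 - <<'E'
from h import *
f=wr();print(orange(f),proj(f,(.457,.14,.07)),proj(f,(.457,.14,0)))
snap("scene","scene4");print(orange("scene1"));print(orange("scene4"))
E
```

```text
7.4 [0.4546 0.1418 0.1943] [-0.008 -0.    -1.   ] [ 0.6 -0.9 -0.8] 0.08538662225801052
[([308, 0, 94, 84, 6266], [353.4, 36.9]), ([278, 134, 80, 95, 6105], [317.8, 181.0]), ([488, 264, 97, 86, 5214], [536.6, 299.8]), ([192, 325, 100, 75, 3017], [238.7, 358.8]), ([504, 327, 79, 27, 787], [534.8, 337.0])] [317.26156469 195.38309316] [316.86727993 174.3410257 ]
[([159, 0, 139, 135, 14124], [229.9, 55.3]), ([328, 0, 9, 37, 224], [333.3, 18.3]), ([509, 0, 63, 34, 1563], [538.9, 13.9]), ([576, 0, 27, 56, 556], [588.6, 17.7]), ([129, 147, 45, 29, 379], [152.0, 160.7]), ([256, 173, 79, 87, 1908], [301.5, 219.5]), ([335, 245, 25, 39, 675], [348.1, 264.2]), ([366, 269, 31, 38, 872], [381.9, 287.9]), ([422, 304, 37, 38, 822], [438.5, 326.2])]
[([159, 0, 178, 135, 15395], [236.8, 52.2]), ([504, 0, 68, 34, 1689], [536.5, 13.9]), ([576, 0, 27, 53, 548], [588.5, 17.2]), ([129, 147, 45, 29, 380], [152.0, 160.7]), ([256, 173, 53, 45, 641], [283.3, 196.8]), ([237, 217, 30, 39, 730], [252.7, 236.8]), ([309, 227, 26, 34, 676], [321.6, 243.8]), ([335, 245, 25, 39, 675], [348.2, 264.1]), ([366, 269, 30, 38, 877], [381.8, 287.9]), ([422, 304, 37, 38, 813], [438.4, 326.1])]
```

play_rows(
  rows=[
    [[0,0,-4,0,0,0,1],[0,0,-8,0,0,0,1],[0,0,-11,0,0,0,1],[0,0,-12,0,0,0,1],[0,0,-12,0,0,0,1],[0,0,-12,0,0,0,1]],
  ],
)

```text
time_s: 8.0
position: [0.4579, 0.14, 0.0784]
tool_rot: [-3.141, -0.0, 1.827]
wrist_force: [1.3, 0.4, 0.6]
opening: 0.0856
```

play_rows(
  rows=[
    [[0,0.3,-2,0,0,0,1],[0,0.3,-4.3,0,0,0,1],[0,0.3,-4.3,0,0,0,1],[0,0.3,-4.3,0,0,0,0.3],[0,0.3,-4.3,0,0,0,0.3],[0,0.3,-4.3,0,0,0,0.3],[0,0.3,-4.3,0,0,0,0.3],[0,0.3,-4.3,0,0,0,0.3]],
  ],
)

```text
time_s: 8.67
position: [0.4585, 0.1435, 0.0368]
tool_rot: [3.139, 0.001, 1.828]
wrist_force: [-0.4, -1.8, 5.0]
opening: 0.0603
```

play_rows(
  rows=[
    [[0,0,0,0,0,0,0.3],[0,0,0,0,0,0,0.3],[0,0,0,0,0,0,0.3],[0,0,0,0,0,0,0.3]],
  ],
)

```text
time_s: 9.0
position: [0.4585, 0.1435, 0.0368]
tool_rot: [3.139, 0.001, 1.828]
wrist_force: [-0.0, -1.0, 5.7]
opening: 0.0601
```

play_rows(
  rows=[
    [[0,0,4,0,0,0,0.3],[0,0,8,0,0,0,0.3],[0.5,0,12,2,-7,0,0.3],[2.5,0.5,16,4,-14,0,0.3],[5,1,19.5,6,-21,0,0.3],[8,2,20.1,8.1,-28.9,0,0.3],[10.3,2.5,20.1,8.1,-28.9,0,0.3],[10.3,2.5,20.1,8.1,-28.9,0,0.3]],
  ],
)

```text
time_s: 9.67
position: [0.5621, 0.1685, 0.2389]
tool_rot: [2.612, -0.007, 1.829]
wrist_force: [0.6, -0.3, -1.3]
opening: 0.06
```

play_rows(
  rows=[
    [[1.4,0.4,-2.6,0,0,0,0.3],[2.9,0.8,-5.2,0,0,0,0.3],[4.3,1.2,-7.8,0,0,0,0.3],[5.3,1.5,-9.5,0,0,0,0.3],[5.8,1.6,-10.4,0,0,0,0.3],[5.8,1.6,-10.4,0,0,0,0.3]],
  ],
)

```text
time_s: 10.17
position: [0.617, 0.1845, 0.1294]
tool_rot: [2.624, -0.01, 1.83]
wrist_force: [-0.3, -0.3, -0.8]
opening: 0.0602
```

play_rows(
  rows=[
    [[0.25,0.07,-0.43,0,0,0,0.3],[0.5,0.14,-0.87,0,0,0,0.3],[0.5,0.14,-0.87,0,0,0,0.3]],
  ],
)

```text
time_s: 10.42
position: [0.623, 0.1859, 0.1249]
tool_rot: [2.617, -0.008, 1.83]
wrist_force: [-6.7, -3.4, 6.4]
opening: 0.0603
```

Contact on peg 1. I'll settle it onto the wall, release and retreat.

play_rows(
  rows=[
    [[-0.4,-0.1,-0.25,0,0,0,0.3],[-0.8,-0.2,-0.5,0,0,0,0.3],[-0.8,-0.2,-0.5,0,0,0,0.3]],
  ],
)

```text
time_s: 10.67
position: [0.6154, 0.1836, 0.1203]
tool_rot: [2.615, -0.007, 1.83]
wrist_force: [-6.8, -4.8, 7.9]
opening: 0.0601
```

play_rows(
  rows=[
    [[0,0,0,0,0,0,0.8],[0,0,0,0,0,0,0.9],[0,0,0,0,0,0,1],[0,0,0,0,0,0,1],[0,0,0,0,0,0,1],[-1.4,-0.4,2.6,0,0,0,1],[-3,-0.8,5.2,0,0,0,1],[-6,-1.7,10.4,0,0,0,1]],
  ],
)

```text
time_s: 11.33
position: [0.5626, 0.1695, 0.2033]
tool_rot: [2.625, -0.01, 1.83]
wrist_force: [-0.0, -0.4, 1.6]
opening: 0.0855
```

play_rows(
  rows=[
    [[0,0,1,0,0,0,1],[0,0,1,0,0,0,1]],
  ],
)

```text
time_s: 11.5
position: [0.5656, 0.1697, 0.2199]
tool_rot: [2.612, -0.007, 1.83]
wrist_force: [0.4, 0.5, -0.5]
opening: 0.085
```

play_rows(
  rows=[
    [[-2,0.5,2,-1.6,6,0,1],[-5,3,3,-3.2,12,0,1],[-7,5,3,-4.9,18,0,1],[-9,7,2,-6.5,24,0,1],[-11.5,9.4,0.5,-8.1,28.8,0,1],[-11.5,9.4,-2,-8.1,28.8,0,1],[-11.5,9.4,-2,-8.1,28.8,0,1],[-11.5,9.4,-2,-8.1,28.8,0,1]],
  ],
)

```text
time_s: 12.17
position: [0.4479, 0.2636, 0.1927]
tool_rot: [-3.136, 0.0, 1.829]
wrist_force: [0.3, -0.6, -0.0]
opening: 0.0853
```

Run:
```python
from h import *
f=wr();print(orange(f),proj(f,(.452,.264,.09)),proj(f,(.452,.264,0)))
snap("scene","scene5");print(orange("scene5")[4:])
a=cv2.imread("pics/%s.png"%f);b=cv2.resize(cv2.imread("pics/scene5.png")[170:370,190:450],None,fx=2,fy=2)
c=np.zeros((400,1160,3),np.uint8);c[:,:640]=a;c[:,640:]=b
cv2.imwrite("pics/m6.png",cv2.resize(c,None,fx=.69,fy=.69,interpolation=cv2.INTER_AREA))
```

```text
12.1667 [0.4479 0.2636 0.1927] [-0.005 -0.002 -1.   ] [ 0.3 -0.6 -0. ] 0.08525619713233154
[([271, 0, 91, 93, 7122], [316.4, 43.0]), ([282, 137, 74, 97, 5753], [319.0, 185.8]), ([464, 291, 88, 57, 2898], [509.4, 316.7])] [320.20932316 201.6086374 ] [318.78296101 172.65089436]
[([256, 173, 32, 15, 105], [271.1, 178.5]), ([264, 182, 45, 35, 454], [286.9, 201.1]), ([237, 217, 30, 39, 719], [252.5, 236.6]), ([264, 232, 30, 34, 727], [280.0, 249.1]), ([335, 245, 25, 39, 688], [348.0, 264.0]), ([367, 269, 30, 38, 872], [381.9, 287.9]), ([422, 304, 37, 38, 818], [438.6, 326.2])]
```

View pics/m6.png

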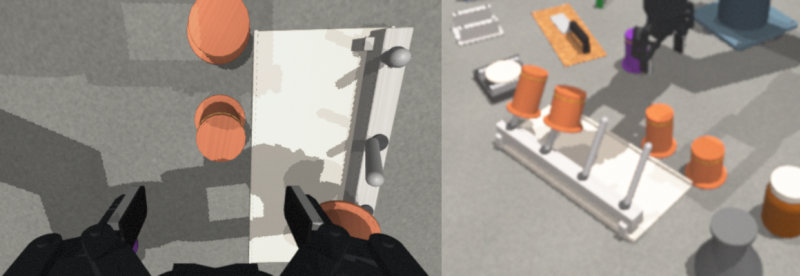

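Cans D and C are hung, on pegs 0 and 1 (scene (530,92) and (567,105)). Can B is where expected, with its top at wrist (319,199). Grasping B.

play_rows(
  rows=[
    [[0,0,-4,0,0,0,1],[0,0,-8,0,0,0,1],[0,0,-9,0,0,0,1],[0,0,-9,0,0,0,1],[0,0,-9,0,0,0,1]],
  ],
)

```text
time_s: 12.68
position: [0.4501, 0.2634, 0.1067]
tool_rot: [3.14, -0.0, 1.827]
wrist_force: [0.4, 0.9, 0.9]
opening: 0.0857
```

play_rows(
  rows=[
    [[0.1,0.2,-3,0,0,0,1],[0.1,0.2,-5.1,0,0,0,1],[0.1,0.2,-5.1,0,0,0,1],[0.1,0.2,-5.1,0,0,0,0.2],[0.1,0.2,-5.1,0,0,0,0.2],[0.1,0.2,-5.1,0,0,0,0.2],[0.1,0.2,-5.1,0,0,0,0.2],[0.1,0.2,-5.1,0,0,0,0.2]],
  ],
)

```text
time_s: 13.35
position: [0.4521, 0.2664, 0.0572]
tool_rot: [3.136, -0.0, 1.828]
wrist_force: [-0.8, 0.6, 6.3]
opening: 0.0526
```

play_rows(
  rows=[
    [[0,0,0,0,0,0,0.2],[0,0,0,0,0,0,0.2],[0,0,0,0,0,0,0.2],[0,0,0,0,0,0,0.2]],
  ],
)

```text
time_s: 13.68
position: [0.4521, 0.2664, 0.0572]
tool_rot: [3.136, -0.0, 1.828]
wrist_force: [0.6, -0.4, 6.6]
opening: 0.0528
```

play_rows(
  rows=[
    [[0,0,4,0,0,0,0.2],[0,0,8,0,0,0,0.2],[0.5,0,12,2,-7,0,0.2],[2.5,0,16,4,-14,0,0.2],[5,-0.1,18.1,6,-21,0,0.2],[8.4,-0.2,18.1,8.1,-28.9,0,0.2],[8.4,-0.2,18.1,8.1,-28.9,0,0.2],[8.4,-0.2,18.1,8.1,-28.9,0,0.2]],
  ],
)

```text
time_s: 14.35
position: [0.533, 0.263, 0.2364]
tool_rot: [2.616, -0.008, 1.829]
wrist_force: [-0.5, -0.2, -1.3]
opening: 0.0527
```

play_rows(
  rows=[
    [[1.4,0.4,-2.6,0,0,0,0.2],[2.9,0.8,-5.2,0,0,0,0.2],[4.3,1.2,-7.8,0,0,0,0.2],[5.3,1.5,-9.5,0,0,0,0.2],[5.8,1.6,-10.4,0,0,0,0.2],[5.8,1.6,-10.4,0,0,0,0.2]],
  ],
)

```text
time_s: 14.85
position: [0.5915, 0.2795, 0.1289]
tool_rot: [2.623, -0.008, 1.83]
wrist_force: [-1.0, -0.3, -2.4]
opening: 0.053
```

play_rows(
  rows=[
    [[0.25,0.07,-0.43,0,0,0,0.2],[0.5,0.14,-0.87,0,0,0,0.2],[0.5,0.14,-0.87,0,0,0,0.2]],
  ],
)

```text
time_s: 15.1
position: [0.5968, 0.2813, 0.1256]
tool_rot: [2.616, -0.008, 1.831]
wrist_force: [-13.6, -5.0, 13.1]
opening: 0.0529
```

play_rows(
  rows=[
    [[-0.4,-0.1,-0.2,0,0,0,0.2],[-0.8,-0.2,-0.4,0,0,0,0.2],[-0.8,-0.2,-0.4,0,0,0,0.2]],
  ],
)

```text
time_s: 15.35
position: [0.5897, 0.2795, 0.1217]
tool_rot: [2.613, -0.008, 1.83]
wrist_force: [-7.0, -3.2, 9.6]
opening: 0.0525
```

play_rows(
  rows=[
    [[0,0,0,0,0,0,0.8],[0,0,0,0,0,0,0.9],[0,0,0,0,0,0,1],[0,0,0,0,0,0,1],[0,0,0,0,0,0,1],[-1.4,-0.4,2.6,0,0,0,1],[-3,-0.8,5.2,0,0,0,1],[-6,-1.7,10.4,0,0,0,1]],
  ],
)

```text
time_s: 16.02
position: [0.5372, 0.2643, 0.2042]
tool_rot: [2.623, -0.008, 1.829]
wrist_force: [0.8, -0.4, 1.2]
opening: 0.0855
```

play_rows(
  rows=[
    [[0,0,1,0,0,0,1],[0,0,1,0,0,0,1]],
  ],
)

```text
time_s: 16.18
position: [0.5399, 0.2655, 0.2209]
tool_rot: [2.61, -0.008, 1.83]
wrist_force: [1.0, 1.5, 0.4]
opening: 0.0855
```

play_rows(
  rows=[
    [[-2,0.5,2,-1.6,6,0,1],[-5,3,3,-3.2,12,0,1],[-7,5,3,-4.9,18,0,1],[-9,8,2,-6.5,24,0,1],[-11.8,10.7,0.5,-8.1,28.8,0,1],[-11.8,10.7,-2,-8.1,28.8,0,1],[-11.8,10.7,-2,-8.1,28.8,0,1],[-11.8,10.7,-2,-8.1,28.8,0,1]],
  ],
)

```text
time_s: 16.85
position: [0.4195, 0.3713, 0.1934]
tool_rot: [-3.138, 0.002, 1.829]
wrist_force: [1.5, 0.9, -0.4]
opening: 0.0855
```

Run:
```python
from h import *
f=wr();print(orange(f),proj(f,(.422,.373,.07)),proj(f,(.422,.373,0)))
snap("scene","scene6");print(orange("scene6")[4:])
print(ctrl.get_state()["position"])
```

```text
16.85 [0.4195 0.3713 0.1934] [-0.003 -0.003 -1.   ] [ 1.5  0.9 -0.4] 0.08553714920635519
[([274, 0, 77, 24, 1194], [311.5, 9.0]), ([275, 129, 81, 96, 6182], [315.6, 176.3]), ([465, 294, 75, 55, 2328], [506.0, 318.1])] [318.0291032  191.11976022] [317.22404672 170.48561938]
[([256, 173, 53, 45, 678], [283.0, 196.7]), ([237, 217, 30, 39, 719], [252.5, 236.5]), ([264, 232, 31, 34, 729], [280.0, 248.8]), ([290, 249, 32, 43, 839], [306.4, 270.5]), ([366, 269, 31, 38, 874], [381.8, 288.0]), ([422, 304, 37, 38, 822], [438.5, 326.2])]
[0.42108951 0.37137248 0.19640705]
```

play_rows(
  rows=[
    [[0,0.4,-4,0,0,0,1],[0,0.4,-8,0,0,0,1],[0,0.4,-11,0,0,0,1],[0,0.4,-13.5,0,0,0,1],[0,0.4,-16,0,0,0,1],[0,0.4,-16,0,0,0,1],[0,0.4,-16,0,0,0,1],[0,0.4,-16,0,0,0,0.3]],
  ],
)

```text
time_s: 17.62
position: [0.4223, 0.3763, 0.0385]
tool_rot: [3.136, -0.001, 1.827]
wrist_force: [0.5, -0.1, 1.0]
opening: 0.0757
```

play_rows(
  rows=[
    [[0,0,0,0,0,0,0.3],[0,0,0,0,0,0,0.3],[0,0,0,0,0,0,0.3],[0,0,0,0,0,0,0.3],[0,0,0,0,0,0,0.3],[0,0,0,0,0,0,0.3],[0,0,0,0,0,0,0.3],[0,0,0,0,0,0,0.3]],
  ],
)

```text
time_s: 18.28
position: [0.4224, 0.3767, 0.0395]
tool_rot: [3.135, -0.001, 1.828]
wrist_force: [0.3, -2.0, 6.5]
opening: 0.0609
```

play_rows(
  rows=[
    [[0,0,4,0,0,0,0.3],[0,0,8,0,0,0,0.3],[0.5,0,12,2,-7,0,0.3],[2.5,-0.4,16,4,-14,0,0.3],[5,-1,20.1,6,-21,0,0.3],[8.5,-1.7,20.1,8.1,-28.9,0,0.3],[8.5,-1.7,20.1,8.1,-28.9,0,0.3],[8.5,-1.7,20.1,8.1,-28.9,0,0.3]],
  ],
)

```text
time_s: 18.95
position: [0.5049, 0.3579, 0.2394]
tool_rot: [2.613, -0.008, 1.829]
wrist_force: [-0.4, -0.2, -2.9]
opening: 0.0605
```

play_rows(
  rows=[
    [[1.4,0.4,-2.6,0,0,0,0.3],[2.9,0.8,-5.2,0,0,0,0.3],[4.3,1.2,-7.8,0,0,0,0.3],[5.3,1.5,-9.5,0,0,0,0.3],[5.8,1.6,-10.4,0,0,0,0.3],[5.8,1.6,-10.4,0,0,0,0.3]],
  ],
)

```text
time_s: 19.45
position: [0.5629, 0.3743, 0.1304]
tool_rot: [2.621, -0.007, 1.829]
wrist_force: [-0.1, 0.1, -1.8]
opening: 0.0605
```

play_rows(
  rows=[
    [[0.25,0.07,-0.43,0,0,0,0.3],[0.5,0.14,-0.87,0,0,0,0.3],[0.5,0.14,-0.87,0,0,0,0.3]],
  ],
)

```text
time_s: 19.7
position: [0.5679, 0.3766, 0.1277]
tool_rot: [2.614, -0.008, 1.83]
wrist_force: [-11.9, -5.7, 12.4]
opening: 0.0608
```

play_rows(
  rows=[
    [[-0.4,-0.1,-0.2,0,0,0,0.3],[-0.8,-0.2,-0.4,0,0,0,0.3],[-0.8,-0.2,-0.4,0,0,0,0.3]],
  ],
)

```text
time_s: 19.95
position: [0.5608, 0.3753, 0.1238]
tool_rot: [2.611, -0.009, 1.831]
wrist_force: [-8.1, -0.6, 10.6]
opening: 0.0603
```

play_rows(
  rows=[
    [[0,0,0,0,0,0,0.8],[0,0,0,0,0,0,0.9],[0,0,0,0,0,0,1],[0,0,0,0,0,0,1],[0,0,0,0,0,0,1],[-1.4,-0.4,2.6,0,0,0,1],[-3,-0.8,5.2,0,0,0,1],[-6,-1.7,10.4,0,0,0,1]],
  ],
)

```text
time_s: 20.62
position: [0.5088, 0.3592, 0.206]
tool_rot: [2.622, -0.007, 1.829]
wrist_force: [0.2, 0.2, 1.0]
opening: 0.0852
```

play_rows(
  rows=[
    [[-1,0,8,0,0,0,1],[-1,0,8,0,0,0,1],[-1,0,8,0,0,0,1],[-7,-20,13,-8.1,29,0,1],[-7,-20,13,-8.1,29,0,1],[-7,-20,13,-8.1,29,0,1],[-7,-20,13,-8.1,29,0,1],[-7,-20,13,-8.1,29,0,1]],
  ],
)

```text
time_s: 21.28
position: [0.4434, 0.1644, 0.3367]
tool_rot: [-3.135, -0.001, 1.827]
wrist_force: [0.7, -1.6, -0.1]
opening: 0.0857
```

play_rows(
  rows=[
    [[0,-33,0,0,0,0,1],[0,-33,0,0,0,0,1],[0,-33,0,0,0,0,1],[0,-33,0,0,0,0,1],[0,-33,0,0,0,0,1],[0,-33,0,0,0,0,1],[0,-33,0,0,0,0,1],[0,-33,0,0,0,0,1]],
  ],
)

```text
time_s: 21.95
position: [0.4413, -0.1666, 0.3366]
tool_rot: [3.141, 0.001, 1.827]
wrist_force: [0.7, 1.5, 0.2]
opening: 0.0853
```

Run:
```python
from h import *
f=wr();snap("scene","scene7");print(orange("scene7")[4:])
print(ctrl.get_state()["position"])
a=cv2.imread("pics/%s.png"%f);b=cv2.resize(cv2.imread("pics/scene7.png")[170:370,190:450],None,fx=2,fy=2)
c=np.zeros((400,1160,3),np.uint8);c[:,:640]=a;c[:,640:]=b
cv2.imwrite("pics/m7.png",cv2.resize(c,None,fx=.69,fy=.69,interpolation=cv2.INTER_AREA))
```

```text
21.95 [ 0.4413 -0.1666  0.3366] [ 0. -0. -1.] [0.7 1.5 0.2] 0.08525082008317525
[([256, 173, 53, 45, 861], [281.5, 197.1]), ([237, 217, 30, 39, 720], [252.5, 236.5]), ([264, 232, 31, 34, 734], [280.0, 248.7]), ([290, 249, 32, 42, 835], [306.3, 270.3]), ([321, 265, 35, 40, 949], [339.1, 285.4]), ([422, 304, 37, 38, 816], [438.5, 326.2])]
[ 0.44139702 -0.16955934  0.33573557]
```

View pics/m7.png

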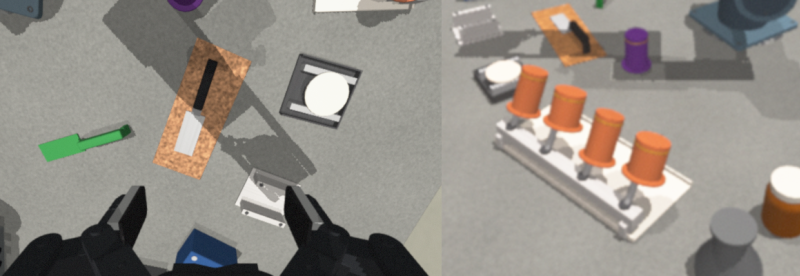

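All four cans are hung. The wrist view shows the black-handled lifter at composite (200,95), the green look-alike at (85,140), which is not meant, the window at (327,94) and the stand at (268,197). An enlarged crop will confirm.

```bash
ls -t pics | grep '^w2195'
python3 - <<'E'
from h import *
crop("w2195",210,50,560,330,"c8",2.2)
E
```

```text
w2195.png
w2195.npz
```

View pics/c8.png

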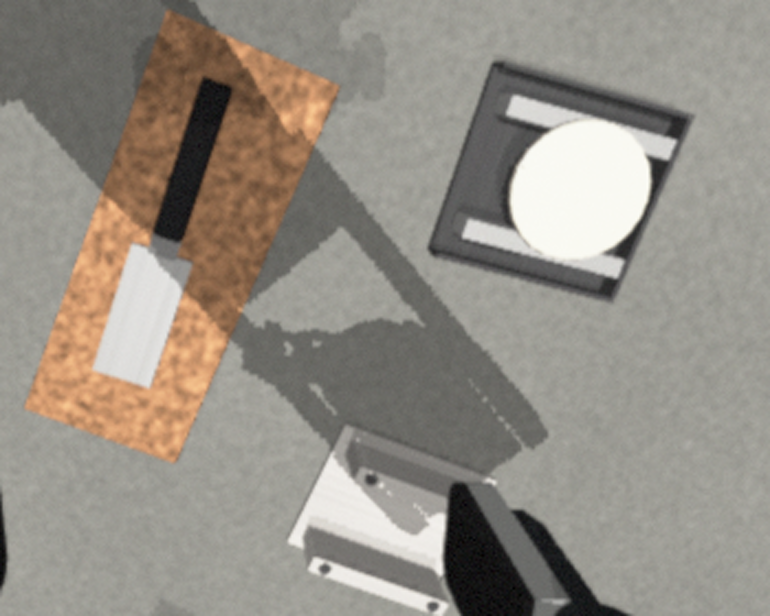

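Run:
```python
from h import *
P=lambda u,v,z:px("w2195",210+u/2.2,50+v/2.2,z)
mid=lambda l,z:np.mean([P(u,v,z) for u,v in l],0)
ang=lambda a,b:np.degrees(np.arctan2((b-a)[1],(b-a)[0])).round(1)
a=mid([(205,78),(232,88)],.049);b=mid([(155,232),(183,243)],.049)
print("handle",a,b,np.linalg.norm(a-b),"mid",(a+b)/2,ang(a,b))
c=mid([(135,245),(190,263)],.006);d=mid([(94,370),(150,387)],.006);print("blade",(c+d)/2,np.linalg.norm(c-d),ang(c,d),"grip->blade",ang((a+b)/2,(c+d)/2),np.linalg.norm((c+d)/2-(a+b)/2))
print("width",np.linalg.norm(P(135,245,.006)-P(190,263,.006)))
print("window",P(580,190,.036))
f1,b1=mid([(512,95),(508,118)],.03),mid([(677,140),(670,160)],.03)
f2,b2=mid([(465,218),(462,240)],.03),mid([(624,258),(619,277)],.03)
print("runners",f1,b1,f2,b2,ang(f1,b1),ang(f2,b2),"ctr",(f1+b1+f2+b2)/4,np.linalg.norm(f1-b1),np.linalg.norm(f1-f2))
print("walls",mid([(497,62),(693,117),(613,300),(432,252)],.018),[P(u,v,.018).round(3) for u,v in[(497,62),(693,117),(613,300),(432,252)]])
print("mat",mid([(167,10),(338,87),(178,461),(25,407)],.003),ang(P(338,87,.003),P(178,461,.003)))
s1,s2=mid([(350,428),(345,455)],.045),mid([(312,560),(308,575)],.045);print("stand",s1,s2,[P(*q,.045).round(3) for q in[(312,560),(308,575),(447,600)]],[P(*q,.006).round(3) for q in[(348,427),(288,543)]])
```

```text
handle [ 0.41689065 -0.09223551  0.049     ] [ 0.41064456 -0.1798044   0.049     ] 0.08779137021808994 mid [ 0.4137676  -0.13601996  0.049     ] -94.1
blade [ 0.40489015 -0.24446401  0.006     ] 0.08883454827080625 -94.4 grip->blade -94.7 0.11699539072284762
width 0.036085612447244064
window [ 0.63119819 -0.09630653  0.036     ]
runners [ 0.57783089 -0.06321125  0.03      ] [ 0.67660813 -0.06192428  0.03      ] [ 0.57679116 -0.13499213  0.03      ] [ 0.67624584 -0.13292609  0.03      ] 0.7 1.2 ctr [ 0.626869   -0.09826344  0.03      ] 0.09878561705469456 0.07178841106847782
walls [ 0.6265677  -0.09800758  0.018     ] [array([ 0.566, -0.042,  0.018]), array([ 0.686, -0.041,  0.018]), array([ 0.687, -0.155,  0.018]), array([ 0.567, -0.154,  0.018])]
mat [ 0.41439533 -0.20142717  0.003     ] -97.2
stand [ 0.54819133 -0.27790272  0.045     ] [ 0.55210503 -0.37235747  0.045     ] [array([ 0.552, -0.366,  0.045]), array([ 0.553, -0.378,  0.045]), array([ 0.649, -0.373,  0.045])] [array([ 0.557, -0.284,  0.006]), array([ 0.543, -0.382,  0.006])]
```

Measured against the given sizes:

| Thing | Position | Angle | Check |
|---|---|---|---|
| Lifter grip | (0.413, −0.149) | −94.3° | Handle to blade 108 mm, correct |
| Window | (0.631, −0.096) | – | – |
| Tray centre | (0.627, −0.098) | About 1° | Runners 72 mm apart, 99 mm long |

The finger hid part of the stand. I'll turn the tool half round so the camera sits on the blade side, and look once more.

play_rows(
  rows=[
    [[2,-2,0,0,0,-57,1],[2,-2,0,0,0,-57,1],[2,-2,0,0,0,-57,1],[2,-2,0,0,0,-57,1],[2,-2,0,0,0,-57,1],[2,-2,0,0,0,-57,1],[2,-2,0,0,0,-57,1],[2,-2,0,0,0,-57,1]],
  ],
)

```text
time_s: 22.72
position: [0.4618, -0.1831, 0.3364]
tool_rot: [-3.141, -0.0, 0.827]
wrist_force: [0.6, 0.9, -0.1]
opening: 0.0853
```

play_rows(
  rows=[
    [[2,-2,0,0,0,-57,1],[2,-2,0,0,0,-57,1],[2,-2,0,0,0,-57,1],[2,-2,0,0,0,-57,1],[2,-2,0,0,0,-57,1],[2,-2,0,0,0,-57,1],[2,-2,0,0,0,-57,1],[2,-2,0,0,0,-57,1]],
  ],
)

```text
time_s: 23.38
position: [0.4819, -0.2031, 0.3364]
tool_rot: [-3.141, 0.0, -0.168]
wrist_force: [-0.7, 0.3, 0.9]
opening: 0.0854
```

play_rows(
  rows=[
    [[1,-1,0,0,0,-43,1],[1,-1,0,0,0,-43,1],[1,-1,0,0,0,-43,1],[1,-1,0,0,0,-43,1],[1,-1,0,0,0,-43,1],[1,-1,0,0,0,-43,1],[1,-1,0,0,0,-43,1],[1,-1,0,0,0,-43,1]],
  ],
)

```text
time_s: 24.05
position: [0.4918, -0.2133, 0.3365]
tool_rot: [-3.142, 0.0, -0.908]
wrist_force: [-0.6, -0.6, 0.2]
opening: 0.0856
```

play_rows(
  rows=[
    [[1,-1,0,0,0,-42,1],[1,-1,0,0,0,-42,1],[1,-1,0,0,0,-42,1],[1,-1,0,0,0,-42,1],[1,-1,0,0,0,-42,1],[1,-1,0,0,0,-42,1],[1,-1,0,0,0,-42,1],[1,-1,0,0,0,-42,1]],
  ],
)

```text
time_s: 24.72
position: [0.5017, -0.2237, 0.3367]
tool_rot: [3.141, 0.0, -1.64]
wrist_force: [0.2, -0.2, 0.3]
opening: 0.0856
```

Run:
```python
from h import *
f=wr();print(f,ctrl.get_state()["tool_rot"],ctrl.get_state()["joint_pos"].round(2))
print([proj(f,p).round() for p in[(.60,-.33,.045),(.63,-.097,.03),(.413,-.149,.049)]])
crop(f,0,0,640,330,"c9",1.25)
```

```text
24.7167 [ 0.5017 -0.2237  0.3367] [-0.  0. -1.] [ 0.2 -0.2  0.3] 0.08558362382448886
w2471 [-3.14158680e+00  5.76493843e-05 -1.63993045e+00] [-0.62  0.21  1.35  0.    1.59  2.59]
[array([220.,  70.]), array([226., 247.]), array([382., 207.])]
```

View pics/c9.png

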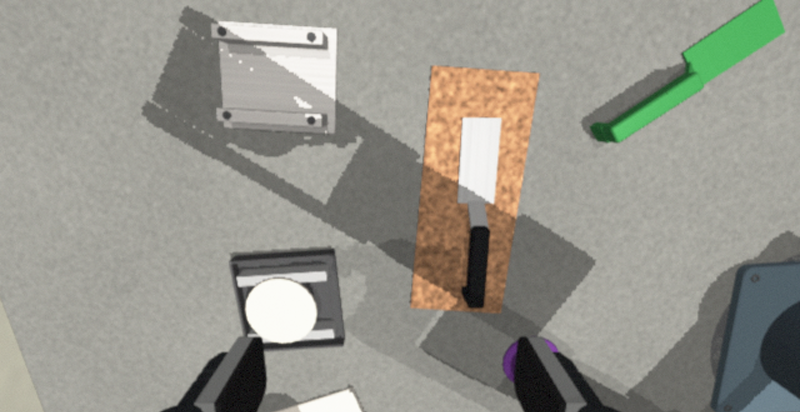

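Run:
```python
from h import *
P=lambda u,v,z:px("w2471",u/1.25,v/1.25,z)
mid=lambda l,z:np.mean([P(u,v,z) for u,v in l],0)
ang=lambda a,b:np.degrees(np.arctan2((b-a)[1],(b-a)[0])).round(1)
b1,f1=mid([(211,24),(212,40)],.045),mid([(327,32),(326,47)],.045);b2,f2=mid([(216,107),(217,122)],.045),mid([(327,114),(326,129)],.045)
print("stand",b1,f1,b2,f2,ang(f1,b1),ang(f2,b2),(b1+b2+f1+f2)/4,np.linalg.norm(b1-f1),np.linalg.norm(f1-f2),ang(f1,f2)-90)
print("window",P(281,310,.036)); b,f=mid([(238,274),(238,288)],.03),mid([(326,272),(327,284)],.03);print("tray runner",b,f,ang(f,b))
h1=mid([(471,227),(489,228)],.049);bl=mid([(463,117),(501,119),(460,196),(497,203)],.006);print("handle end",h1,"blade",bl,ang(h1,bl))
t=np.load("pics/top0.npz")
Q=lambda u,v:px("top0",195+u/3,95+v/3,.006)
c=[Q(*q) for q in[(668,87),(752,96),(745,193),(660,185)]];print("stand top",np.mean(c,0),ang(c[3],c[0]),ang(c[2],c[1]))
```

```text
stand [ 0.64935642 -0.38023688  0.045     ] [ 0.54727008 -0.36712005  0.045     ] [ 0.65858407 -0.31020568  0.045     ] [ 0.55538558 -0.29671188  0.045     ] -7.3 -7.4 [ 0.60264904 -0.33856862  0.045     ] 0.10292556033974633 0.07087433420896823 -6.599999999999994
window [ 0.63055091 -0.09912081  0.036     ]
tray runner [ 0.67465955 -0.13474942  0.03      ] [ 0.57646668 -0.13149304  0.03      ] -1.9
handle end [ 0.41061281 -0.1830792   0.049     ] blade [ 0.40165107 -0.24552225  0.006     ] -98.2
stand top [ 0.60993168 -0.34092729  0.006     ] -6.0 -5.8
```

The stand centre is about (0.603, −0.338) at yaw −7°, with runner spacing 71 mm and length 103 mm. The window is at (0.631, −0.098). Now I'll grasp the lifter.

play_rows(
  rows=[
    [[-8.9,7.4,-22,0,0,-1.5,1],[-8.9,7.4,-22,0,0,-1.5,1],[-8.9,7.4,-22,0,0,-1.5,1],[-8.9,7.4,-22,0,0,-1.5,1],[-8.9,7.4,-22,0,0,-1.5,1],[-8.9,7.4,-22,0,0,-1.5,1],[-8.9,7.4,-22,0,0,-1.5,1],[-8.9,7.4,-22,0,0,-1.5,1]],
  ],
)

```text
time_s: 25.43
position: [0.4104, -0.1482, 0.1152]
tool_rot: [3.137, 0.003, -1.668]
wrist_force: [0.5, -0.6, 0.5]
opening: 0.0853
```

play_rows(
  rows=[
    [[0,0,-3,0,0,0,1],[0,0,-6,0,0,0,1],[0,0,-8,0,0,0,1],[0,0,-9.4,0,0,0,1],[0,0,-9.4,0,0,0,1],[0,0,-9.4,0,0,0,1]],
  ],
)

```text
time_s: 25.93
position: [0.4147, -0.1514, 0.0239]
tool_rot: [-3.139, -0.001, -1.67]
wrist_force: [-0.1, -0.7, -0.2]
opening: 0.0853
```

Run:
```python
from h import *
f=wr();print(f,ctrl.get_state()["position"],ctrl.get_state()["tool_rot"])
crop(f,150,150,490,400,"c10",2)
```

```text
25.9333 [ 0.4147 -0.1514  0.0239] [ 0.002 -0.001 -1.   ] [-0.1 -0.7 -0.2] 0.08528564826662507
w2593 [ 0.414873   -0.15151734  0.02437042] [-3.13844013e+00 -1.72999721e-03 -1.67074762e+00]
```

View pics/c10.png

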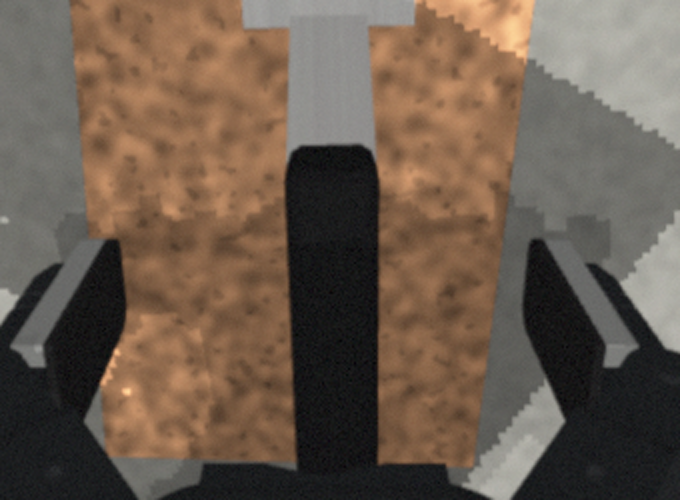

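The handle is straddled, centred at crop column 332 between the fingers, and parallel to the tool. Closing.

play_rows(
  rows=[
    [[0,0,-0.3,0,0,0,1],[0,0,-0.3,0,0,0,0.6],[0,0,-0.3,0,0,0,0],[0,0,-0.3,0,0,0,0],[0,0,-0.3,0,0,0,0],[0,0,-0.3,0,0,0,0],[0,0,-0.3,0,0,0,0],[0,0,-0.3,0,0,0,0]],
  ],
)

```text
time_s: 26.65
position: [0.413, -0.1501, 0.0201]
tool_rot: [-3.141, -0.0, -1.672]
wrist_force: [0.7, 0.3, 4.1]
opening: 0.017
```

play_rows(
  rows=[
    [[0,0,0,0,0,0,0],[0,0,0,0,0,0,0],[0,0,0,0,0,0,0],[0,0,0,0,0,0,0],[0,0,0,0,0,0,0],[0,0,0,0,0,0,0],[0,0,0,0,0,0,0]],
  ],
)

```text
time_s: 27.23
position: [0.413, -0.1501, 0.0201]
tool_rot: [-3.141, -0.0, -1.672]
wrist_force: [-0.1, 0.3, 6.4]
opening: 0.0172
```

play_rows(
  rows=[
    [[0,0,1.5,0,0,0,0],[0,0,4,0,0,0,0],[0,0,7,0,0,0,0],[0,0,10,0,0,0,0],[0,0,13,0,0,0,0],[0,0,13,0,0,0,0]],
  ],
)

```text
time_s: 27.73
position: [0.4153, -0.1517, 0.1547]
tool_rot: [-3.134, -0.004, -1.672]
wrist_force: [1.0, -1.1, -0.5]
opening: 0.017
```

play_rows(
  rows=[
    [[0.1,0.6,0,0,0,6,0],[0.2,1.2,0,0,0,12,0],[0.2,1.8,0,0,0,18,0],[0.3,2.4,0,0,0,24,0],[0.4,3,0,0,0,30,0],[0.5,3.6,0,0,0,36,0],[0.6,4.2,0,0,0,42,0],[0.7,5.2,0,0,0,48,0]],
  ],
)

```text
time_s: 28.4
position: [0.419, -0.0977, 0.1487]
tool_rot: [3.141, 0.002, -0.829]
wrist_force: [-0.2, -0.8, -1.2]
opening: 0.0171
```

play_rows(
  rows=[
    [[0,0,0,0,0,6,0],[0,0,0,0,0,12,0],[0,0,0,0,0,18,0],[0,0,0,0,0,24,0],[0,0,0,0,0,30,0],[0,0,0,0,0,36,0],[0,0,0,0,0,42,0],[0,0,0,0,0,47.3,0]],
  ],
)

```text
time_s: 29.07
position: [0.4188, -0.0975, 0.1487]
tool_rot: [-3.141, 0.002, -0.003]
wrist_force: [-0.4, -0.5, -1.3]
opening: 0.0172
```

play_rows(
  rows=[
    [[0,0,-3,0,0,0,0],[0,0,-6,0,0,0,0],[0,0,-8,0,0,0,0],[0,0,-8,0,0,0,0],[0,0,-8,0,0,0,0]],
  ],
)

```text
time_s: 29.48
position: [0.4183, -0.0972, 0.0686]
tool_rot: [-3.14, 0.004, -0.008]
wrist_force: [0.3, -0.7, -1.4]
opening: 0.0167
```

Run:
```python
from h import *
f=wr();print(f,ctrl.get_state()["position"],ctrl.get_state()["tool_rot"],ctrl.get_state()["opening"])
T=ctrl.get_state()["position"]
# expected blade corners if level and aligned
for dx in(.05,.14):
  for dy in(.02,-.02): print(dx,dy,proj(f,T+[dx,dy,-.014]).round(1))
print("win",proj(f,(.631,-.098,.036)).round(1))
cv2.imwrite("pics/c11.png",cv2.imread("pics/%s.png"%f))
```

```text
29.4833 [ 0.4183 -0.0972  0.0686] [-0.004  0.002 -1.   ] [ 0.3 -0.7 -1.4] 0.016651842369658044
w2948 [ 0.41943582 -0.09785134  0.06972523] [-3.14102295e+00  1.19380794e-03 -8.43614424e-03] 0.017181168172773723
0.05 0.02 [265.5 154.4]
0.05 -0.02 [354.9 153.7]
0.14 0.02 [252.8 -90.4]
0.14 -0.02 [362.7 -91.6]
win [ 306.3 -312.6]
```

View pics/c11.png

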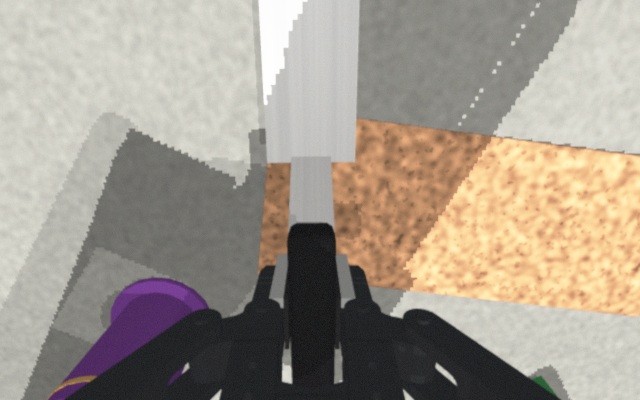

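The blade is level and aligned: its near edge is at v=161 (u 267–356), against a predicted v=154 (u 265–355), so the blade sits about 4 mm nearer the grip. Lowering and sliding it into the channel.

play_rows(
  rows=[
    [[0,0,-2,0,0,0.2,0],[0,0,-3.8,0,0,0.2,0],[0,0,-3.8,0,0,0.2,0],[0,0,-3.8,0,0,0.2,0],[0,0,-3.8,0,0,0.2,0]],
  ],
)

```text
time_s: 29.95
position: [0.4207, -0.0984, 0.0332]
tool_rot: [3.141, -0.002, -0.005]
wrist_force: [0.0, 0.1, -1.1]
opening: 0.0168
```

play_rows(
  rows=[
    [[1,0,0,0,0,0,0],[2,0,0,0,0,0,0],[3,0,0,0,0,0,0],[4,0,0,0,0,0,0],[5,0,0,0,0,0,0],[5,0,0,0,0,0,0]],
  ],
)

```text
time_s: 30.45
position: [0.4727, -0.0985, 0.0322]
tool_rot: [3.141, -0.003, -0.004]
wrist_force: [0.1, 0.2, -1.7]
opening: 0.0174
```

play_rows(
  rows=[
    [[1,0,0,0,0,0,0],[2,0,0,0,0,0,0],[3,0,0,0,0,0,0],[4,0,0,0,0,0,0],[5,0,0,0,0,0,0],[6,0,0,0,0,0,0],[6,0,0,0,0,0,0]],
  ],
)

```text
time_s: 31.03
position: [0.5323, -0.0984, 0.032]
tool_rot: [3.141, -0.002, -0.005]
wrist_force: [-0.2, -0.6, -0.9]
opening: 0.0172
```

Run:
```python
from h import *
f=wr();T=ctrl.get_state()["position"];print(f,T,proj(f,(.631,-.098,.036)),proj(f,(.591,-.098,.036)))
a=cv2.imread("pics/%s.png"%f);h=cv2.cvtColor(a,cv2.COLOR_BGR2HSV);m=cv2.inRange(h,(0,0,215),(180,40,255))
for v in range(0,130,15):
    x=np.where(m[v,150:480])[0]+150; print(v,len(x),x.min() if len(x) else 0,x.max() if len(x) else 0)
```

```text
31.0333 [ 0.5323 -0.0984  0.032 ] [ 0.002 -0.001 -1.   ] [-0.2 -0.6 -0.9] 0.01721556420900966
w3103 [ 0.53087519 -0.09805893  0.0317601 ] [306.92912491  31.60483604] [307.85096887 143.17000014]
0 100 195 294
15 102 194 295
30 94 196 289
45 84 197 280
60 78 202 279
75 68 208 275
90 54 217 270
105 52 214 271
120 34 213 266
```

play_rows(
  rows=[
    [[0,0,0.5,0,0,0,0],[0,0,0.8,0,0,0,0],[0,0,1.1,0,0,0,0],[0,0,1.3,0,0,0,0],[0,0,1.5,0,0,0,0],[0,0,1.7,0,0,0,0],[0,0,2,0,0,0,0],[0,0,2,0,0,0,0]],
  ],
)

```text
time_s: 31.75
position: [0.5299, -0.098, 0.0524]
tool_rot: [3.141, -0.001, -0.005]
wrist_force: [0.1, -0.1, -2.1]
opening: 0.0171
```

Run:
```python
from h import *
f=wr();T=ctrl.get_state()["position"];print(f,T,ctrl.get_state()["wrist_force"],ctrl.get_state()["wrist_torque"])
for p in[(.631,-.098),(.631,-.058),(.631,-.138),(.591,-.098)]:print(p,proj(f,(*p,.047)))
cv2.imwrite("pics/c12.png",cv2.imread("pics/%s.png"%f))
```

```text
31.75 [ 0.5299 -0.098   0.0524] [ 0.001 -0.    -1.   ] [ 0.1 -0.1 -2.1] 0.017110581462918176
w3175 [ 0.52981089 -0.09799664  0.0521289 ] [-0.00985158 -0.44590877 -2.86331249] [-0.03919318  0.08914208 -0.024596  ]
(0.631, -0.098) [307.9778471   28.00395795]
(0.631, -0.058) [203.24752451  28.57454164]
(0.631, -0.138) [412.77194303  27.43302681]
(0.591, -0.098) [308.78994419 133.82731074]
```

View pics/c12.png

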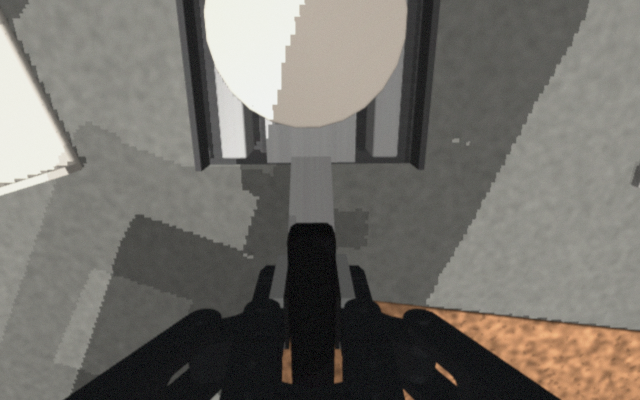

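The window is on the blade. The near edge is at v=126 and the sides at 204 and 407, and the wrist load rose by about 1.1 N, which is its weight. I'll raise it and carry it gently to the stand.

Run:
```python
from h import *
e=px("w3175",306,126,.044);print(e,e[0]+.04-.5299)
print(px("w3175",204,15,.044),px("w3175",407,15,.044))
```

```text
[ 0.59389404 -0.09681732  0.044     ] 0.1039940413640138
[ 0.63614315 -0.05794256  0.044     ] [ 0.63575942 -0.13618529  0.044     ]
```

play_rows(
  rows=[
    [[0,0,0.4,0,0,0,0],[0,0,1.1,0,0,0,0],[0,0,2.2,0,0,0,0],[0,0,3.5,0,0,0,0],[0,0,4.8,0,0,0,0],[0,0,5.9,0,0,0,0],[0,0,6.7,0,0,0,0],[0,0,7,0,0,0,0]],
  ],
)

```text
time_s: 32.47
position: [0.5307, -0.0983, 0.124]
tool_rot: [3.14, -0.003, -0.005]
wrist_force: [-0.7, -0.4, -2.0]
opening: 0.0172
```

play_rows(
  rows=[
    [[0,-0.3,0,0,0,0,0],[-0.1,-1,0,0,0,-0.3,0],[-0.2,-2,0,0,0,-0.6,0],[-0.4,-3.3,0,0,0,-1,0],[-0.6,-4.8,0,0,0,-1.5,0],[-0.8,-6.4,0,0,0,-2,0],[-1,-8,0,0,0,-2.5,0],[-1.2,-9.6,0,0,0,-3,0]],
  ],
)

```text
time_s: 33.13
position: [0.5169, -0.1959, 0.1211]
tool_rot: [-3.141, 0.001, -0.059]
wrist_force: [0.2, 0.0, -2.5]
opening: 0.017
```

play_rows(
  rows=[
    [[-0.2,-1.6,0,0,0,-0.5,0],[-0.4,-3.2,0,0,0,-1,0],[-0.6,-4.8,0,0,0,-1.5,0],[-0.8,-6.4,0,0,0,-2,0],[-1,-8,0,0,0,-2.5,0],[-1.2,-9.3,0,0,0,-3,0],[-1.3,-10.3,0,0,0,-3.3,0],[-1.4,-11,0,0,0,-3.5,0]],
  ],
)

```text
time_s: 33.8
position: [0.5034, -0.3055, 0.1216]
tool_rot: [3.142, 0.0, -0.12]
wrist_force: [0.1, 0.4, -2.2]
opening: 0.0168
```

play_rows(
  rows=[
    [[0,-0.4,0,0,0,-0.1,0],[-0.1,-0.8,0,0,0,-0.2,0],[-0.1,-1,0,0,0,-0.2,0],[-0.1,-1,0,0,0,-0.2,0]],
  ],
)

```text
time_s: 34.13
position: [0.5028, -0.3138, 0.1218]
tool_rot: [-3.142, -0.0, -0.121]
wrist_force: [0.7, -0.0, -2.2]
opening: 0.017
```

play_rows(
  rows=[
    [[-0.1,-0.4,-0.5,0,0,0,0],[-0.2,-0.9,-1.3,0,0,0,0],[-0.2,-1.2,-2.3,0,0,0,0],[-0.2,-1.2,-3.3,0,0,0,0],[-0.2,-1.2,-4.2,0,0,0,0],[-0.2,-1.2,-4.7,0,0,0,0],[-0.2,-1.2,-4.7,0,0,0,0]],
  ],
)

```text
time_s: 34.72
position: [0.4996, -0.3248, 0.0726]
tool_rot: [-3.139, 0.003, -0.122]
wrist_force: [0.3, 0.5, -3.1]
opening: 0.017
```

Run:
```python
from h import *
f=wr();T=ctrl.get_state()["position"];print(f,T,ctrl.get_state()["tool_rot"])
c,s=np.cos(np.radians(-7)),np.sin(np.radians(-7))
for y in(-.042,-.03,.03,.042):
  q=np.array([.604,-.338])+[c*-.05-s*y,s*-.05+c*y];print("runner front",y,q.round(3),proj(f,(*q,.045)).round(1))
  q=np.array([.604,-.338])+[s*-1*y,c*y];print("  runner mid",proj(f,(*q,.045)).round(1))
q=np.array([.604,-.338])
for d in[(-.04,0),(0,.04),(0,-.04)]:
  r=q+[c*d[0]-s*d[1],s*d[0]+c*d[1]];print("win",d,proj(f,(*r,T[2]-.0141+.006)).round(1))
# offline look at edges along rows
a=cv2.imread("pics/%s.png"%f);g=cv2.cvtColor(a,cv2.COLOR_BGR2GRAY)
h=cv2.cvtColor(a,cv2.COLOR_BGR2HSV)
w,k=a.shape[:2];crop(f,150,0,470,230,"c13",2.4)
```

```text
34.7167 [ 0.4996 -0.3248  0.0726] [-0.003  0.003 -1.   ] [ 0.3  0.5 -3.1] 0.016956275907917012
w3471 [ 0.50016642 -0.32526126  0.07362139] [-3.14015650e+00  1.81017124e-03 -1.21720256e-01]
runner front -0.042 [ 0.549 -0.374] [397.4 140.3]
  runner mid [406.5  25.5]
runner front -0.03 [ 0.551 -0.362] [372.6 140.3]
  runner mid [379.   25.5]
runner front 0.03 [ 0.558 -0.302] [248.5 140.2]
  runner mid [241.9  25.5]
runner front 0.042 [ 0.559 -0.29 ] [223.7 140.2]
  runner mid [214.4  25.5]
win (-0.04, 0) [310.2 123.8]
win (0, 0.04) [205.4  17.1]
win (0, -0.04) [414.9  17.1]
```

No more pictures, so I'll read edges from the pixel profiles.

Run:
```python
from h import *
g=cv2.GaussianBlur(cv2.cvtColor(cv2.imread("pics/w3471.png"),cv2.COLOR_BGR2GRAY),(3,3),0).astype(int)
for v in(20,70,110,128,136):
    print(v,[(u,g[v,u-3],g[v,u+3]) for u in range(170,450) if abs(g[v,u+2]-g[v,u-2])>22 and abs(g[v,u+2]-g[v,u-2])>=max(abs(g[v,u+1]-g[v,u-3]),abs(g[v,u+3]-g[v,u-1]))])
for u in(212,225,235,245,310,320,376,385,395,405):
    print("col",u,[(v,g[v-3,u],g[v+3,u]) for v in range(60,200) if abs(g[v+2,u]-g[v-2,u])>18 and abs(g[v+2,u]-g[v-2,u])>=max(abs(g[v+1,u]-g[v-3,u]),abs(g[v+3,u]-g[v-1,u]))])
```

```text
20 [(204, np.int64(194), np.int64(255)), (405, np.int64(227), np.int64(194)), (410, np.int64(196), np.int64(129))]
70 [(218, np.int64(195), np.int64(222)), (273, np.int64(227), np.int64(255)), (303, np.int64(252), np.int64(228)), (392, np.int64(226), np.int64(199)), (405, np.int64(200), np.int64(126))]
110 [(197, np.int64(191), np.int64(125)), (226, np.int64(127), np.int64(165)), (230, np.int64(181), np.int64(76)), (245, np.int64(82), np.int64(241)), (253, np.int64(223), np.int64(255)), (285, np.int64(255), np.int64(227)), (359, np.int64(218), np.int64(161)), (366, np.int64(158), np.int64(115)), (378, np.int64(113), np.int64(195)), (383, np.int64(196), np.int64(77)), (397, np.int64(81), np.int64(196)), (402, np.int64(191), np.int64(122))]
128 [(186, np.int64(192), np.int64(128)), (228, np.int64(125), np.int64(245)), (251, np.int64(254), np.int64(122)), (257, np.int64(122), np.int64(148)), (258, np.int64(122), np.int64(152)), (265, np.int64(158), np.int64(251)), (286, np.int64(245), np.int64(171)), (368, np.int64(164), np.int64(115)), (377, np.int64(113), np.int64(200)), (400, np.int6
[... 996 characters left out ...]
6, np.int64(224), np.int64(176)), (156, np.int64(175), np.int64(154)), (157, np.int64(175), np.int64(154))]
col 320 [(125, np.int64(225), np.int64(175))]
col 376 [(95, np.int64(223), np.int64(116)), (134, np.int64(138), np.int64(195)), (140, np.int64(195), np.int64(123))]
col 385 [(82, np.int64(226), np.int64(199)), (83, np.int64(224), np.int64(199)), (108, np.int64(200), np.int64(78)), (122, np.int64(77), np.int64(189)), (140, np.int64(201), np.int64(125))]
col 395 [(108, np.int64(202), np.int64(82)), (122, np.int64(86), np.int64(202)), (133, np.int64(203), np.int64(183)), (140, np.int64(193), np.int64(124)), (188, np.int64(131), np.int64(189))]
col 405 [(182, np.int64(126), np.int64(192))]
```

Profiles at v=128 put the stand runners at u 228–251 and 377–400, with the window at u 204–405 and its near edge at v=125. That calls for about 4 mm to −y, 1.5 mm forward and about −1° of yaw. Correcting, then lowering.

play_rows(
  rows=[
    [[0.1,-0.2,0,0,0,-1,0],[0.1,-0.2,-0.3,0,0,-1,0],[0.1,-0.2,-0.7,0,0,-1,0],[0.1,-0.2,-1,0,0,-1,0],[0.1,-0.2,-1.2,0,0,-1,0],[0.1,-0.2,-1.4,0,0,-1,0],[0.1,-0.2,-1.6,0,0,-1,0],[0.1,-0.2,-1.6,0,0,-1,0]],
  ],
)

```text
time_s: 35.43
position: [0.5016, -0.3278, 0.0585]
tool_rot: [-3.141, 0.0, -0.139]
wrist_force: [0.4, 0.0, -1.3]
opening: 0.017
```

play_rows(
  rows=[
    [[0,0,-0.3,0,0,0,0],[0,0,-0.6,0,0,0,0],[0,0,-0.9,0,0,0,0],[0,0,-0.9,0,0,0,0]],
  ],
)

```text
time_s: 35.77
position: [0.5013, -0.3276, 0.0491]
tool_rot: [-3.141, 0.001, -0.139]
wrist_force: [0.2, -0.6, -1.6]
opening: 0.0173
```

Run:
```python
from h import *
f=wr();print(f,ctrl.get_state()["position"],ctrl.get_state()["tool_rot"])
g=cv2.GaussianBlur(cv2.cvtColor(cv2.imread("pics/%s.png"%f),cv2.COLOR_BGR2GRAY),(3,3),0).astype(int)
for v in(5,20,40,60,110,125):
    print(v,[(u,int(g[v,u-3]),int(g[v,u+3])) for u in range(170,450) if abs(g[v,u+2]-g[v,u-2])>18 and abs(g[v,u+2]-g[v,u-2])>=max(abs(g[v,u+1]-g[v,u-3]),abs(g[v,u+3]-g[v,u-1]))])
for u in(237,300,310,320,388):
    print("col",u,[(v,int(g[v-3,u]),int(g[v+3,u])) for v in range(60,200) if abs(g[v+2,u]-g[v-2,u])>18 and abs(g[v+2,u]-g[v-2,u])>=max(abs(g[v+1,u]-g[v-3,u]),abs(g[v+3,u]-g[v-1,u]))])
```

```text
35.7667 [ 0.5013 -0.3276  0.0491] [-0.001  0.001 -1.   ] [ 0.2 -0.6 -1.6] 0.017252557943260843
w3576 [ 0.50141445 -0.32770488  0.04933441] [-3.14106529e+00  6.85548904e-04 -1.39358141e-01]
5 [(191, 196, 253), (226, 255, 227), (415, 227, 127)]
20 [(192, 195, 252), (218, 255, 226), (414, 227, 125)]
40 [(195, 196, 253), (204, 248, 225), (411, 227, 130)]
60 [(204, 201, 191), (208, 181, 224), (403, 230, 202), (404, 229, 202), (410, 202, 128)]
110 [(186, 194, 130), (203, 131, 201), (230, 201, 126), (231, 199, 125), (245, 124, 250), (282, 255, 227), (365, 217, 124), (379, 115, 204), (407, 203, 124)]
125 [(176, 203, 134), (203, 130, 155), (207, 155, 77), (228, 79, 234), (233, 234, 124), (248, 124, 195), (259, 196, 165), (264, 165, 252), (276, 250, 223), (279, 237, 209), (331, 216, 184), (332, 212, 181), (364, 160, 115), (378, 115, 175), (382, 177, 77), (402, 81, 183), (406, 177, 133)]
col 237 [(102, 220, 125), (146, 126, 191), (151, 191, 130), (178, 128, 103)]
col 300 [(128, 226, 180), (156, 180, 158)]
col 310 [(128, 226, 177), (156, 178, 157)]
col 320 [(128, 227, 179), (156, 177, 157)]
col 388 [(87, 226, 197), (115, 202, 78), (133, 82, 200), (149, 185, 125)]
```

Run:
```python
from h import *
f="w3576";e=px(f,309,128,.051);w1=px(f,191,8,.051);w2=px(f,414.5,8,.051)
r1=px(f,216.5,150,.045);r2=px(f,393,149.5,.045);d=np.array([np.cos(-.139),np.sin(-.139),0])
n=np.array([-d[1],d[0],0])
print("near edge",e,"runner fronts",r1,r2,"spacing",np.linalg.norm(r1-r2))
m=(r1+r2)/2;print("window centre - stand centre fwd",(e-m)@d+.04-.05,"lat",((w1+w2)/2-m)@n,"(edge w",np.linalg.norm(w1-w2))
```

```text
near edge [ 0.56526244 -0.33654534  0.051     ] runner fronts [ 0.56095658 -0.29658271  0.045     ] [ 0.5508522  -0.37011229  0.045     ] spacing 0.07422060260883304
window centre - stand centre fwd -0.00028914142288447714 lat 0.00023362237105738304 (edge w 0.0797193721871111
```

The window is centred on the stand within 0.5 mm in both directions. I'll draw the blade out only 10 cm, because the green look-alike lies behind, then lift.

play_rows(
  rows=[
    [[-0.8,0.1,0,0,0,0,0],[-2,0.28,0,0,0,0,0],[-3.5,0.49,0,0,0,0,0],[-5,0.7,0,0,0,0,0],[-6.5,0.91,0,0,0,0,0],[-8,1.12,0,0,0,0,0],[-9.9,1.39,0,0,0,0,0],[-9.9,1.39,0,0,0,0,0]],
  ],
)

```text
time_s: 36.48
position: [0.3992, -0.3124, 0.0496]
tool_rot: [-3.14, 0.003, -0.14]
wrist_force: [-1.5, 0.5, -2.0]
opening: 0.0169
```

play_rows(
  rows=[
    [[0,0,3,0,0,0,0],[0,0,6,0,0,0,0],[0,0,9,0,0,0,0],[0,0,9,0,0,0,0]],
  ],
)

```text
time_s: 36.82
position: [0.4052, -0.3171, 0.1459]
tool_rot: [3.134, -0.008, -0.139]
wrist_force: [0.8, -1.2, -1.4]
opening: 0.017
```

Run:
```python
from h import *
f=wr();print(ctrl.get_state()["position"],ctrl.get_state()["tool_rot"])
snap("top","top9")
g=cv2.imread("pics/%s.png"%f)
m=cv2.inRange(cv2.cvtColor(g,cv2.COLOR_BGR2HSV),(0,0,200),(180,45,255));print(proj(f,(.604,-.338,.051)))
t=cv2.imread("pics/top9.png");mt=cv2.inRange(t,(185,185,185),(255,255,255));n,_,st,ce=cv2.connectedComponentsWithStats(mt)
p=proj("top9",(.604,-.338,.051));print(p,[(st[i].tolist(),ce[i].round(1).tolist(),px("top9",*ce[i],.051).round(3).tolist()) for i in range(1,n) if st[i,4]>30 and np.hypot(*(ce[i]-p))<60])
```

```text
36.8167 [ 0.4052 -0.3171  0.1459] [ 0.007 -0.009 -1.   ] [ 0.8 -1.2 -1.4] 0.01703104088120937
[ 0.4044124  -0.31607368  0.14336523] [ 3.13614016 -0.00610997 -0.13936242]
[ 295.62689788 -146.31951681]
[432.43805241 140.51215889] [([423, 129, 21, 21, 331], [432.8, 138.5], [0.611, -0.339, 0.051])]
```

The top camera's window centre, (0.611, −0.339), agrees with its own reading of the stand centre, (0.610, −0.341). Now returning the lifter to the mat.

play_rows(
  rows=[
    [[0.1,2,0,0,0,-5.5,0],[0.2,4,0,0,0,-11,0],[0.3,6,0,0,0,-16.5,0],[0.4,8,0,0,0,-22,0],[0.5,10,0,0,0,-27.5,0],[0.6,12,0,0,0,-33,0],[0.8,14,0,0,0,-38.5,0],[0.9,16.5,0,0,0,-44,0]],
  ],
)

```text
time_s: 37.58
position: [0.4109, -0.148, 0.1383]
tool_rot: [3.141, 0.002, -0.913]
wrist_force: [1.0, 1.2, -1.3]
opening: 0.017
```

play_rows(
  rows=[
    [[0,0,0,0,0,-6,0],[0,0,0,0,0,-12,0],[0,0,0,0,0,-18,0],[0,0,0,0,0,-24,0],[0,0,0,0,0,-30,0],[0,0,0,0,0,-36,0],[0,0,0,0,0,-43.8,0],[0,0,0,0,0,-43.8,0]],
  ],
)

```text
time_s: 38.25
position: [0.4107, -0.1483, 0.1383]
tool_rot: [3.139, 0.002, -1.676]
wrist_force: [-0.5, -0.3, -1.7]
opening: 0.0172
```

play_rows(
  rows=[
    [[0,0,-3,0,0,0,0],[0,0,-6,0,0,0,0],[0,0,-8,0,0,0,0],[0,0,-8,0,0,0,0],[0,0,-8,0,0,0,0]],
  ],
)

```text
time_s: 38.67
position: [0.4104, -0.1481, 0.0586]
tool_rot: [3.138, 0.002, -1.67]
wrist_force: [0.5, -0.7, -2.0]
opening: 0.017
```

play_rows(
  rows=[
    [[0.2,-0.2,-1.5,0,0,0,0],[0.2,-0.2,-2.6,0,0,0,0],[0.2,-0.2,-3.3,0,0,0,0],[0.2,-0.2,-3.6,0,0,0,0],[0.2,-0.2,-3.7,0,0,0,0],[0.2,-0.2,-3.7,0,0,0,0],[0.2,-0.2,-3.7,0,0,0,0]],
  ],
)

```text
time_s: 39.25
position: [0.4141, -0.1513, 0.0235]
tool_rot: [-3.141, -0.001, -1.671]
wrist_force: [-0.1, -0.2, -1.4]
opening: 0.0172
```

play_rows(
  rows=[
    [[0,0,-0.15,0,0,0,0],[0,0,-0.3,0,0,0,0],[0,0,-0.35,0,0,0,0],[0,0,-0.35,0,0,0,0]],
  ],
)

```text
time_s: 39.58
position: [0.4141, -0.1513, 0.0201]
tool_rot: [-3.141, -0.001, -1.671]
wrist_force: [-0.9, 1.0, 6.6]
opening: 0.0167
```

Lifter contact on the mat is +6.6 N. Releasing and lifting clear.

play_rows(
  rows=[
    [[0,0,0,0,0,0,0.3],[0,0,0,0,0,0,0.5],[0,0,0,0,0,0,0.8],[0,0,0,0,0,0,1],[0,0,0,0,0,0,1],[0,0,0,0,0,0,1],[0,0,0,0,0,0,1],[0,0,0,0,0,0,1]],
  ],
)

```text
time_s: 40.25
position: [0.4136, -0.151, 0.0192]
tool_rot: [3.141, 0.0, -1.672]
wrist_force: [0.1, -0.1, 0.3]
opening: 0.0855
```

play_rows(
  rows=[
    [[0,0,3,0,0,0,1],[0,0,7,0,0,0,1],[0,0,11,0,0,0,1],[0,0,15,0,0,0,1],[4,-4,20,0,0,0,1],[9,-7.4,29,0,0,0,1],[9,-7.4,31,0,0,0,1],[9,-7.4,31,0,0,0,1]],
  ],
)

```text
time_s: 40.92
position: [0.4905, -0.215, 0.3031]
tool_rot: [-3.142, 0.0, -1.672]
wrist_force: [0.9, -0.0, -0.5]
opening: 0.0854
```

Run:
```python
from h import *
f=wr();print(f);snap("scene","sceneF");print(orange("sceneF")[4:])
a=cv2.imread("pics/%s.png"%f);b=cv2.imread("pics/w2471.png");print(ctrl.get_state()["position"],np.load("pics/w2471.npz")["p"],np.load("pics/%s.npz"%f)["p"])
def blob(im,lo,hi,roi):
    x0,y0,x1,y1=roi;m=cv2.inRange(cv2.cvtColor(im,cv2.COLOR_BGR2HSV)[y0:y1,x0:x1],lo,hi);n,_,st,ce=cv2.connectedComponentsWithStats(m);i=1+np.argmax(st[1:,4])
    p=np.argwhere(_==i)[:,::-1].astype(np.float32);return cv2.minAreaRect(p),st[i,4],ce[i]+[x0,y0]
for im,n in((b,"w2471"),(a,f)):
    print("handle",blob(im,(0,0,0),(180,255,40),(350,150,420,262)))
    r=blob(im,(0,0,215),(180,45,255),(150,0,320,150));print("white near stand",r)
    q=proj(n,(.631,-.098,.036));print("tray px",q,im[int(q[1]),int(q[0])])
r=blob(a,(0,0,215),(180,45,255),(150,0,320,150));print(px(f,*r[2],.051),proj(f,(.604,-.338,.051)))
```

```text
40.9167 [ 0.4905 -0.215   0.3031] [ 0.  0. -1.] [ 0.9 -0.  -0.5] 0.0853935521438775
w4091
[([129, 147, 45, 29, 380], [152.1, 160.6]), ([256, 173, 53, 45, 861], [281.4, 197.1]), ([237, 217, 30, 39, 728], [252.5, 236.5]), ([264, 232, 31, 34, 730], [280.0, 248.7]), ([290, 249, 32, 42, 831], [306.3, 270.3]), ([321, 265, 35, 40, 949], [339.1, 285.4]), ([422, 305, 37, 37, 824], [438.6, 326.2])]
[ 0.49447233 -0.21830047  0.30754509] [ 0.4952344 -0.3059903  0.4787459] [ 0.48132856 -0.29707775  0.44515325]
handle (((29.931034088134766, 63.32759094238281), (17.024324417114258, 63.7789306640625), 4.763641834259033), np.int32(914), array([381.0273523 , 213.92122538]))
white near stand (((82.60113525390625, 29.43819808959961), (110.87578582763672, 48.44190216064453), 32.0053825378418), np.int32(2400), array([236.19875   ,  40.40708333]))
tray px [224.59967895 248.744739  ] [247 252 252]
handle (((26.89384651184082, 63.9107666015625), (17.75040626525879, 68.61640930175781), 3.1798300743103027), np.int32(1061), array([377.90951932, 214.11781338]))
white near stand (((50.350040435791016, 46.89861297607422), (102.76592254638672, 73.41612243652344), 1.5911402702331543), np.int32(4274), array([209.71010763,  39.37552644]))
tray px [212.49384704 257.67764526] [100 100 100]
[ 0.5806626  -0.35236803  0.051     ] [190.34149461  56.83799723]
```

The cans are unchanged on their pegs, the tray is empty and the lifter is back at its place. Handing in.

Run:
```python
from h import *
print(px("w2471",381,214,.049),px("w4091",378,214,.049))
snap("top","topF");t=cv2.imread("pics/topF.png");mt=cv2.inRange(t,(185,185,185),(255,255,255));n,_,st,ce=cv2.connectedComponentsWithStats(mt)
print([(st[i].tolist(),px("topF",*ce[i],.051).round(3).tolist()) for i in range(1,n) if st[i,4]>30 and np.hypot(*(ce[i]-[432,139]))<60])
print(ticket.sign_off())
```

```text
[ 0.41469741 -0.13976272  0.049     ] [ 0.41574945 -0.14197974  0.049     ]
[]
the job is handed in; nothing more can be done
None
```

I hung all four copper cans mouth-down, one on each peg. Each was pushed on until the wrist force showed its closed end touching the peg's tip. I slid the lifter's blade under the window, lifted it out and set it on the drying stand. I then drew the blade out and laid the lifter back on its mat, and handed the job in at about 41 s.

**Checks that passed:**
- **Cans:** the scene camera showed all four still on their pegs at the end, unmoved since hanging.
- **Window:** it was centred within about 0.5 mm on both runners before I drew the blade out. The top camera afterwards still showed it over the stand's centre, within 2 mm of that camera's own reading for the stand. The tray is empty.
- **Lifter:** it touched down on the mat with the tool level, and its handle is within about 3 mm of where it started.

**Checks that failed or disagreed:**
- **Window, last look:** the final top-camera search found nothing at the stand. The raised arm probably blocked the view, so the last good sight of the window is from just after the blade came out.
- **Window, wrist view:** a last rough wrist-camera reading did not separate the window from the stand, so it confirms nothing.
- **Camera offset:** the top camera reads about 7 mm further in x than the wrist camera. I used the wrist camera for placing.

I made no moves at the horn, blue box, jar, purple can or green lifter, but I took no separate final check of them.

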